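# Clamp the filter cassette under the hand-screw press

## Robot

A 6-joint arm with a two-finger parallel gripper is mounted at the origin on the work surface. World frame = base frame: x ahead of the robot, y to its left, z up, the work surface at z = 0. Lengths are in m, angles in rad, forces in N, time in s.
With the tool pointing down it reaches from about 0.225 to 0.875 m from the base axis. Payload 3.4 kg.
Tool frame: the origin (TCP) lies midway between the tips of the shut fingers; the grasp point (between the pads) lies behind it (manip.grip_point_offset is the z of the grasp point in the tool frame, in m); z points along the fingers, x is the direction in which the jaws open and shut, and the axes are right-handed (so a half turn about z gives the same grasp; the last joint's range is limited). The gripper opens to 85 mm and grips with 20 to 120 N. Pads are 22 mm wide; open, the fingers measure 114 mm over their backs; the gripper's body (76 mm by 85 mm) begins 54 mm behind the grasp point. The pads swing forward as they close: fully open they stand 13 mm farther back than shut.
Start: joints at [-1.424, 0.276, 1.505, -0, 1.361, -0.121], TCP at [0.152, -0.555, 0.231] pointing down, gripper open.
Joint ranges: [-2.89, 2.89], [-0.75, 2.08], [0.22, 2.7], [-1.18, 4.32], [0.11, 2.71], [-2.7, 2.7]. Speed limits (rad/s): [2.57, 2.57, 3.14, 3.14, 3.14, 3.14].

## Interface

Orientations are given as a unit quaternion [w, x, y, z].
In Python, from rig import manip, eyes, recognise, regions_of, mark_of gives the robot as it stands.
- The arm moves only by the shell command python3 -m inch 'ROWS' [FORCE]. ROWS is JSON, a list of rows, each a list of 5 numbers: the gripper command: -1 is shut, 1 is fully open, values between are in proportion, then the shift along the tool's x, y, z in mm, then the turn about the tool's z in degrees. A call has 1 to 20 rows; each row shifts and turns the pose as measured when the row begins, along the tool's axes as they then stand; what a row does not reach is not made up. A row lasts 1/12 s, in which the tool goes at most 41.7 mm and 7.16 degrees, less where a joint would pass 70% of its speed; a pose out of reach is approached as far as the arm can. A call with a gripper value outside its range is refused whole. The fingers move at their own pace and stop on an object; FORCE is the grip in N (left out, the last holds). Time passes only in rows, so rows that do not move let the fingers close. It gives the time, the measured TCP pose, the force and the opening at its end, in the units of the state.
- manip.get_state(): the state, without advancing time (a new reading comes with each control period).
- eyes.get_image(name): name is "side" or "top" or "wrist"; returns a dict with "frame" (480x640x3 uint8, red, green, blue), "K" (3x3 intrinsics, pixels), "rvec" (rotation vector, rad) and "tvec" (3), from world to camera coordinates, as OpenCV has them; the wrist camera has in their place "mount" (4x4, takes a point from camera to tool coordinates, whose origin is the TCP and whose axes are the tool frame's). Camera axes: x right, y down, z forward; pixel columns grow to the right and rows downward; lengths in m; the calibration is good to about 2 mm. The wrist camera is an equidistant fisheye: a pixel r from the principal point sees the ray r / f radians off the axis. A picture is of the moment at which its call begins: read the wrist's pose just before it. There is no depth.
- manip.sign_off(): hands the job in, once; it reports no verdict.
Trained networks look in a picture, given as the dict that the camera call returned (one of the last four; its "shot" number tells which), for a name from the list of things; names that differ only in an ending like _2 or _b are one class to them, and where a whole thing is asked for, a point or a joint stands for the part that bears it (a point fixed in the world has none). Each returns a list of dicts, best first, with "confidence" (0 to 1); they miss things now and then, are a little off and sometimes report something else, mostly with a low value. They report only what shows in the picture. A call takes as long as a camera call. They do not tell look-alikes from the thing itself.
- recognise(picture, target): "bbox" ([left, top, width, height] in pixels, round what is visible of it).
- regions_of(picture, target): "mask" (480x640 bool, what is visible of it) and "bbox" ([left, top, width, height] in pixels, round what is visible of it).
- mark_of(picture, target): "point" ([row, column] in pixels: a listed point, or the origin of a listed thing).
The state is a dict: "clock": time; "qpos": joint angles; "qd": joint speeds; "effort": joint torques, N m; "position": TCP position; "ee_rot": TCP orientation; "contact_force": force on the tool from outside, world axes, zero at the start; "moment": the same for the moment, N m; "width": finger opening in m.
Only numpy, scipy, OpenCV 4.12 (cv2) and the standard library are available. Lean on these libraries where they do the work, as an engineer would, in place of code of your own. Each camera call takes 0.05 s, during which the arm holds its last target.

## Task

Put the long blue filter cassette lengthwise between the press's guide rails, from whichever open end suits, so that its middle lies under the screw. Then tighten the T-handle clockwise until the resistance rises sharply, and from there add one quarter turn more, leaving it tight. Let go and leave the bottle, jug, beaker and jar where they stand.

Things in the scene. Friction and masses are not known exactly. Their poses are not given: they have to be found in the camera images.
- cassette_center (a point): Filter cassette: blue plastic box with a white lid and a black disc in the middle of the lid, loose on the table. 60 mm (its x) by 170 mm (its y, the long way) by 50 mm high, 0.3 to 0.6 kg, same at both ends. This point is its centre, 25 mm above its underside.
- press_center (a point): Screw press, fixed to the table; this point is on the table under its screw axis. Its y axis runs along the channel, open at both ends, floored by the table. Two aluminium guide rails 30 mm high (inner faces at x = +-34 mm) reach y = +-45 mm; flared ends then widen the mouth to about 90 mm at y = +-70 mm.
- handle_white_end (a point): White tip of the press's T-handle: level steel bar 12 mm thick (16 mm at the grips, beyond 41 mm out), 110 mm long in all, turning about the vertical screw axis at 145 mm above the table. This point is 55 mm from the axis; the opposite arm is black. Hub 28 mm across, top at 154 mm. Clockwise from above tightens; it can be pushed round by one arm.
- handle (a joint): Free turn of the T-handle, rad, growing clockwise from above. Starts 0.3 to 3.3; at 6.0 the screw bites and this grows no more. Needs about 0.07 N m (2 N at 42 mm) before the bite, 0.5 N m (about 11 N at 42 mm) past it. The pad sinks 3 mm per rad. The handle stays where it is left.
- collar (a joint): Yellow indicator collar with a black mark under the handle (44 mm across, 105 to 113 mm above the table), rad, clockwise from above. Stands at 0 until the screw bites, then turns with the handle: its value is the extra turn since the bite. It does not come back when the handle is turned back.
- bottle: Bystander: clear bottle 72 mm in diameter with a white funnel (108 mm across) on it, 252 mm high in all; this point is the centre of its underside.
- jug: Bystander: cream jug 90 x 120 mm, 190 mm high; this point is the centre of its underside.
- beaker: Bystander: glass beaker 72 mm in diameter, 85 mm high; this point is the centre of its underside.
- jar: Bystander: amber jar with a green cap, 68 mm in diameter, 80 mm high; this point is the centre of its underside.
- bridge_top (a point): Top middle of the press's grey bridge, on the screw axis, 105 mm above the table. Bridge: 116 mm along x, 32 mm along y, 22 mm thick, on posts at x = +-46 mm. A round black pad, 36 mm across, hangs below it on the axis, its underside 50 to 68 mm above the table, above the cassette's top until the bite.
Things that resemble listed ones, but are neither listed nor needed, are in the scene too. What is shaped like the part that bears cassette_center but orange or red is not meant. What is shaped like the part that bears press_center but orange or pink is not meant.

How it is judged:
By the outcome, as a careful person would: the job done as asked, in the order asked, and still so for the second after the job is handed in, with the robot touching nothing.
It also fails if it takes over 72 s, if anything falls off the work surface, if the arm or the gripper's body presses on something with over 40 N, if the wrist force passes 120 N, or if a joint passes its speed limit or range.

## Working session

There is one attempt and no reset: what is moved stays moved. The work goes in short steps, Python scripts to look and compute and a shell command to move; the robot and the scene stay as the last step left them, time stands still between calls to the robot, and variables do not carry over. Pictures are saved under pics/ and viewed, and the job is handed in when it is done.

```bash
ls; mkdir -p pics
cat > h.py <<'E'
import numpy as np, cv2
from rig import manip, eyes, recognise, regions_of, mark_of
def save(p,n): cv2.imwrite('pics/'+n,cv2.cvtColor(p['frame'],cv2.COLOR_RGB2BGR))
def ray(p,rc):
    R,_=cv2.Rodrigues(np.array(p['rvec'],float)); t=np.array(p['tvec'],float).ravel(); K=np.array(p['K'])
    d=R.T@np.linalg.inv(K)@np.array([rc[1],rc[0],1.0]); return -R.T@t,d
def atz(p,rc,z):
    o,d=ray(p,rc); return o+d*(z-o[2])/d[2]
def proj(p,X):
    q,_=cv2.projectPoints(np.array([X],float),np.array(p['rvec'],float),np.array(p['tvec'],float),np.array(p['K'],float),None); return q[0,0][::-1]
E
python3 - <<'E'
from h import *
s=manip.get_state(); print(s['clock'],s['position'],s['ee_rot'],s['width'],manip.grip_point_offset)
t=eyes.get_image('top'); sd=eyes.get_image('side'); w=eyes.get_image('wrist')
save(t,'t0.png');save(sd,'s0.png');save(w,'w0.png')
Z={'cassette_center':.025,'press_center':0,'handle_white_end':.145,'bottle':0,'jug':0,'beaker':0,'jar':0,'bridge_top':.105}
for n,z in Z.items():
  for nm,p in (('top',t),('side',sd)):
    for m in mark_of(p,n)[:3]:
      print(n,nm,np.round(m['point']),round(m['confidence'],2),np.round(atz(p,m['point'],z),3))
E
```

```text
pics
0.0 [ 0.1520668  -0.55396671  0.2304238 ] [-6.52700598e-04  7.95175773e-01 -6.06378282e-01 -6.66430549e-04] 0.08557288151606526 -0.0187
cassette_center top [265. 242.] 0.92 [0.562 0.19  0.025]
cassette_center top [197. 238.] 0.89 [0.746 0.201 0.025]
cassette_center top [332. 217.] 0.62 [0.39  0.252 0.025]
cassette_center side [359. 352.] 0.97 [0.39  0.253 0.025]
cassette_center side [315. 303.] 0.7 [0.551 0.186 0.025]
cassette_center side [293. 226.] 0.57 [0.762 0.21  0.025]
press_center top [184. 378.] 0.71 [ 0.779 -0.179  0.   ]
press_center top [334. 380.] 0.6 [ 0.377 -0.167  0.   ]
press_center top [256. 370.] 0.56 [ 0.581 -0.151  0.   ]
press_center side [264. 415.] 0.7 [ 0.375 -0.153  0.   ]
press_center side [241. 353.] 0.69 [ 0.573 -0.165  0.   ]
handle_white_end top [265. 400.] 0.83 [ 0.537 -0.204  0.145]
handle_white_end top [150. 387.] 0.68 [ 0.823 -0.187  0.145]
handle_white_end top [187. 315.] 0.59 [ 0.734 -0.008  0.145]
handle_white_end side [213. 397.] 0.7 [ 0.451 -0.162  0.145]
handle_white_end side [172. 282.] 0.66 [ 0.826 -0.193  0.145]
handle_white_end side [1
[... 198 characters left out ...]
4. 233.] 0.77 [0.588 0.443 0.   ]
beaker top [186. 313.] 0.61 [ 0.779 -0.002  0.   ]
beaker side [253. 258.] 0.85 [0.788 0.014 0.   ]
jar top [328. 305.] 0.83 [0.396 0.029 0.   ]
jar top [253. 152.] 0.59 [0.604 0.436 0.   ]
jar side [302. 384.] 0.96 [0.396 0.028 0.   ]
jar side [213. 352.] 0.62 [ 0.631 -0.29   0.   ]
jar side [191. 366.] 0.21 [ 0.639 -0.425  0.   ]
bridge_top top [177. 388.] 0.87 [ 0.767 -0.194  0.105]
bridge_top top [329. 385.] 0.84 [ 0.387 -0.168  0.105]
bridge_top top [252. 381.] 0.82 [ 0.575 -0.167  0.105]
bridge_top side [188. 294.] 0.91 [ 0.782 -0.189  0.105]
bridge_top side [234. 417.] 0.76 [ 0.384 -0.155  0.105]
bridge_top side [213. 354.] 0.68 [ 0.572 -0.159  0.105]
```

View pics/t0.png

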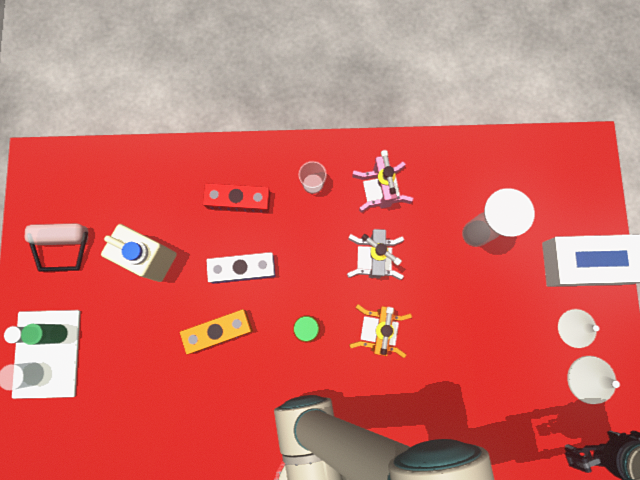

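View pics/s0.png

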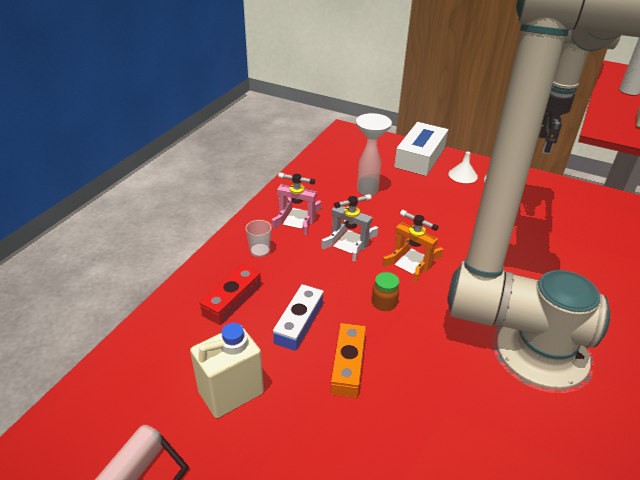

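Cassettes (col,row in top view): white-lid (240,267), red (237,197), orange (215,332). Presses: grey (380,255), pink (385,182), orange (383,330). I choose the white-lidded blue one (blue side visible in the side view at (288,338)) and the grey press. Next I check both in a crop.

Run:
```python
from h import *
t=eyes.get_image('top'); s=eyes.get_image('side')
def crop(p,c,r,n=50,k=6):
    return cv2.resize(p['frame'][r-n:r+n,c-n:c+n],None,fx=k*50/n*.65,fy=k*50/n*.65,interpolation=cv2.INTER_CUBIC)
a=np.vstack([np.hstack([crop(t,240,267,40)[:290],crop(t,380,252,35)[:290]]),np.hstack([crop(s,298,317,45)[:290],crop(s,350,225,40)[:290]])])
print(a.shape); save({'frame':a},'c0.png')
for n in('cassette_center','bridge_top'):
  for p in(t,s):
    for m in regions_of(p,n): 
        ys,xs=np.nonzero(m['mask']);print(n,m['bbox'],m['confidence'],len(xs), np.round(cv2.minAreaRect(np.c_[xs,ys].astype(np.float32))[1:] ,1) if 0 else cv2.minAreaRect(np.c_[xs,ys].astype(np.float32)))
```

```text
(580, 780, 3)
cassette_center [200.9, 183.1, 67.0, 31.2] 0.98 1713 ((236.19650268554688, 197.35601806640625), (66.30812072753906, 26.885042190551758), 3.5763344764709473)
cassette_center [206.0, 251.1, 71.4, 34.1] 0.9 1764 ((240.36636352539062, 267.6633605957031), (26.666994094848633, 68.8565673828125), 84.2894058227539)
cassette_center [181.4, 311.1, 70.6, 41.4] 0.77 1671 ((215.35122680664062, 331.56854248046875), (24.710094451904297, 70.0553970336914), 70.97439575195312)
cassette_center [334.1, 325.9, 30.6, 73.8] 0.91 1914 ((347.24884033203125, 360.0508728027344), (27.893705368041992, 72.43856048583984), 6.9810566902160645)
cassette_center [195.4, 267.1, 66.1, 58.5] 0.67 1859 ((231.11183166503906, 293.2044677734375), (30.18346405029297, 69.63675689697266), 47.290611267089844)
bridge_top [351.6, 149.0, 61.8, 62.1] 0.9 1630 ((380.4981384277344, 180.42901611328125), (56.26325988769531, 51.63964080810547), 77.125)
bridge_top [346.6, 229.3, 53.2, 51.6] 0.75 1720 ((374.612548828125, 253.5603485107422), (54.09220886230469, 49.46552276611328), 1.6365771293640137)
bridge_top [350.6, 306.0, 59.7, 53.1] 0.64 1635 ((379.96923828125, 330.24615478515625), (56.06370162963867, 48.86968231201172), 7.125016689300537)
bridge_top [383.4, 212.2, 59.8, 70.8] 0.92 2108 ((415.1986389160156, 247.1370086669922), (53.136688232421875, 64.25559997558594), 20.556041717529297)
bridge_top [322.1, 196.2, 54.3, 63.7] 0.86 1844 ((352.2500305175781, 224.75), (49.64775848388672, 64.51045989990234), 18.434946060180664)
bridge_top [269.5, 173.7, 51.1, 58.3] 0.73 1578 ((297.19744873046875, 202.84527587890625), (44.659786224365234, 57.275421142578125), 8.652542114257812)
```

View pics/c0.png

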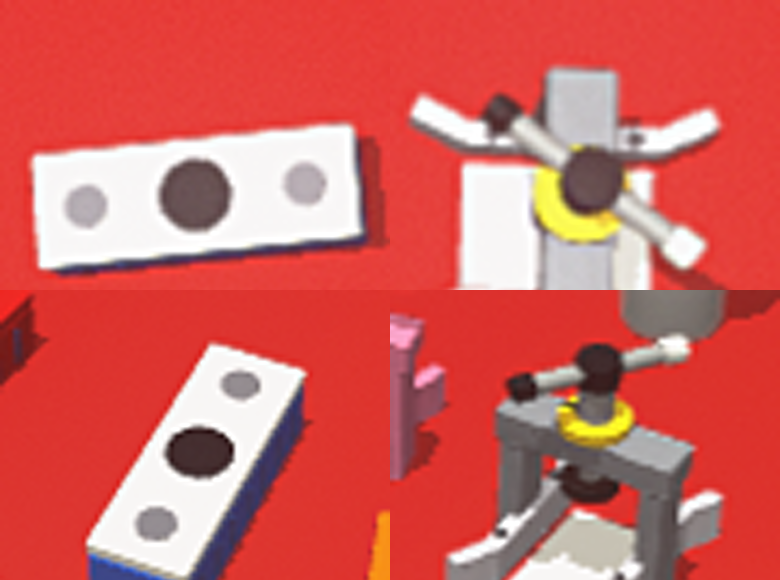

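The crop confirms a white lid on a blue box, and the grey press. The handle's black arm points up-left in the image (+x,+y) and its white tip down-right. Next I measure poses and angles.

Run:
```python
from h import *
t=eyes.get_image('top'); s=eyes.get_image('side')
w=eyes.get_image('wrist'); print(np.round(w['mount'],3), w['K'])
f=t['frame'].astype(int)
# white lid mask
sub=np.zeros(f.shape[:2],bool); sub[240:295,195:285]=1
m=sub&(f[...,1]>130)&(f[...,2]>130)
m=cv2.morphologyEx(m.astype(np.uint8),cv2.MORPH_CLOSE,np.ones((15,15)))
c=max(cv2.findContours(m,0,2)[0],key=cv2.contourArea)
b=cv2.boxPoints(cv2.minAreaRect(c)); P=np.array([atz(t,q[::-1],.05) for q in b]); print(b.round(1)); print(P.round(4),P.mean(0)); 
e=[np.linalg.norm(P[i]-P[(i+1)%4]) for i in range(4)];print(e)
i=int(np.argmax(e));d=P[(i+1)%4]-P[i]; print('long dir yaw deg',np.degrees(np.arctan2(d[1],d[0])))
for p,nm in((t,'top'),(s,'side')):
  for m in mark_of(p,'cassette_center'): print(nm,m['point'],atz(p,m['point'],.025).round(4))
hub=atz(t,(249.3,381.3),.154);wh=atz(t,(261.2,398),.145);bl=atz(t,(237.1,364.8),.145);print('hub',hub,'wh',wh,'bl',bl, wh-bl,(wh+bl)/2)
img=cv2.resize(t['frame'][220:290,335:425],None,fx=8,fy=8,interpolation=cv2.INTER_CUBIC);save({'frame':img},'p0.png')
img=cv2.resize(s['frame'][185:265,310:390],None,fx=7,fy=7,interpolation=cv2.INTER_CUBIC);save({'frame':img},'p1.png')
```

```text
[[ 1.     0.001 -0.    -0.   ]
 [-0.     0.952  0.307 -0.079]
 [ 0.001 -0.307  0.952 -0.143]
 [ 0.     0.     0.     1.   ]] [[371.64829954   0.         322.30212669]
 [  0.         371.64829954 243.74068763]
 [  0.           0.           1.        ]]
[[205.1 258.1]
 [271.8 251.4]
 [274.2 275. ]
 [207.5 281.7]]
[[0.5794 0.2806 0.05  ]
 [0.5925 0.1081 0.05  ]
 [0.5312 0.1026 0.05  ]
 [0.5183 0.2736 0.05  ]] [0.5553356  0.19121552 0.05      ]
[np.float64(0.17299511059178577), np.float64(0.0615547151756604), np.float64(0.17158396555439767), np.float64(0.06151917553091416)]
long dir yaw deg -85.65846136822681
top [198.2, 236.7] [0.7437 0.2037 0.025 ]
top [334.0, 216.4] [0.3857 0.2545 0.025 ]
top [265.4, 240.2] [0.5614 0.1939 0.025 ]
side [294.8, 228.3] [0.7531 0.2131 0.025 ]
side [314.5, 301.2] [0.5565 0.1863 0.025 ]
side [358.9, 348.5] [0.3963 0.2569 0.025 ]
hub [ 0.57433627 -0.16143843  0.154     ] wh [ 0.54613861 -0.20090485  0.145     ] bl [ 0.60638241 -0.12443114  0.145     ] [-0.0602438  -0.07647371  0.        ] [ 0.57626051 -0.162668    0.145     ]
```

View pics/p0.png

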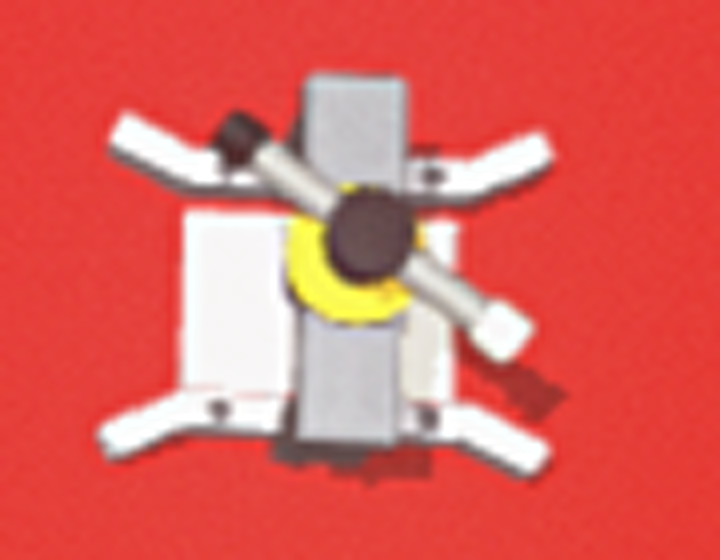

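View pics/p1.png

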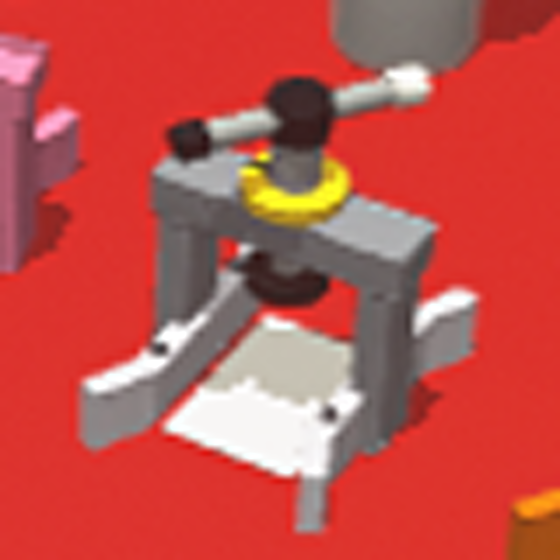

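View pics/w0.png

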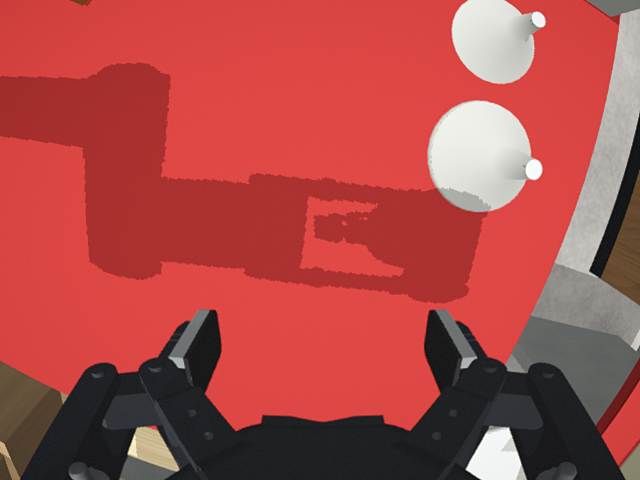

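Run:
```python
from h import *
t=eyes.get_image('top'); s=eyes.get_image('side')
g=lambda x,y,z:atz(t,(220+y/8-.44,335+x/8-.44),z)
a=g(356,77,.105);b=g(346,440,.105);d=a-b
print('bridge mid',(a+b)/2,'len',np.linalg.norm(d),'yaw of x',np.degrees(np.arctan2(d[1],d[0])))
P=[g(*q,.03) for q in((125,113),(545,135),(103,435),(548,460))];print(np.round(P,3),np.mean(P,0))
for i,j in((0,1),(2,3)): d=P[i]-P[j];print(np.degrees(np.arctan2(d[1],d[0])),np.linalg.norm(d))
k=lambda x,y,z:atz(s,(185+y/7-.44,310+x/7-.44),z)
a=k(212,158-0,.105);
Q=[k(155,175,.105),k(245,158,.105),k(437,228,.105),k(402,268,.105)]
print(np.round(Q,3));
print('hub side',k(300,92,.154),'white',k(412,82,.145),'black',k(185,137,.145))
R=[k(100,383,.03),k(310,460,.03)]; print(np.round(R,3))
```

```text
bridge mid [ 0.57633762 -0.16035313  0.105     ] len 0.11343445170225633 yaw of x -4.135836473315894
[[ 0.638 -0.097  0.03 ]
 [ 0.627 -0.235  0.03 ]
 [ 0.531 -0.086  0.03 ]
 [ 0.52  -0.23   0.03 ]] [ 0.57898139 -0.16218359  0.03      ]
85.48092901437424 0.13829324308666624
85.34522342859438 0.14450545882701293
[[ 0.635 -0.144  0.105]
 [ 0.608 -0.172  0.105]
 [ 0.521 -0.165  0.105]
 [ 0.523 -0.135  0.105]]
hub side [ 0.58139973 -0.16029732  0.154     ] white [ 0.54940262 -0.20019565  0.145     ] black [ 0.61347778 -0.12257275  0.145     ]
[[ 0.635 -0.097  0.03 ]
 [ 0.539 -0.093  0.03 ]]
```

Press centre is about (0.577,-0.162) and its x axis is yawed about -4.4°. The cassette centre is about (0.556,0.190), with its long axis at 94.3° against 85.6° for the channel. The black arm lies over the +y mouth at 51°. Plan:
1. Grip the cassette's +y end and drag it partly in.
2. Release it and push its end with shut fingers, which keeps the gripper body off the black arm.
3. Turn the hub from above.

First I turn the wrist.

```bash
python3 -m inch '[[1,0,0,0,-7.1],[1,0,0,0,-7.1],[1,0,0,0,-7.1],[1,0,0,0,-7.1],[1,0,0,0,-7.1],[1,0,0,0,-7.1],[1,0,0,0,-7.1],[1,0,0,0,-7.1],[1,0,0,0,-7.1],[1,0,0,0,-7.1],[1,0,0,0,-7.1]]' 40
cat >> h.py <<'E'
def st():
    from scipy.spatial.transform import Rotation as Ro
    s=manip.get_state(); q=s['ee_rot']; R=Ro.from_quat([q[1],q[2],q[3],q[0]]).as_matrix()
    return s,np.array(s['position']),R
def to(x,y,z,yaw):
    s,p,R=st(); d=R.T@(np.array([x,y,z])-p)*1000; cy=np.degrees(np.arctan2(R[1,0],R[0,0]))
    print('t',s['clock'],'pos',p.round(4),'yaw',cy.round(2),'tilt',R[2,2].round(4),'j6',np.round(s['qpos'][5],3),'F',np.round(s['contact_force'],1),'M',np.round(s['moment'],2),'w',round(s['width'],4))
    print('shift mm',d.round(1),'turn',round(-((yaw-cy+180)%360-180),2))
E
python3 -c "
from h import *
to(.551,.25,.231,4.3)"
```

```text
clock: 2.52
position: [0.1522, -0.5545, 0.2313]
ee_rot: [0.0, 0.999, 0.039, 0.0]
contact_force: [0.2, 0.3, -0.1]
width: 0.0854
t 2.5167 pos [ 0.1522 -0.5545  0.2313] yaw 4.42 tilt -1.0 j6 -1.501 F [ 0.2  0.3 -0.1] M [-0.02 -0.01  0.01] w 0.0854
shift mm [ 4.596e+02 -7.714e+02  3.000e-01] turn 0.12
```

```bash
python3 -m inch '[[1,20,-33.5,0,0],[1,20,-33.5,0,0],[1,20,-33.5,0,0],[1,20,-33.5,0,0],[1,20,-33.5,0,0],[1,20,-33.5,0,0],[1,20,-33.5,0,0],[1,20,-33.5,0,0],[1,20,-33.5,0,0],[1,20,-33.5,0,0],[1,20,-33.5,0,0],[1,20,-33.5,0,0],[1,20,-33.5,0,0],[1,20,-33.5,0,0],[1,20,-33.5,0,0],[1,20,-33.5,0,0],[1,20,-33.5,0,0],[1,20,-33.5,0,0],[1,20,-33.5,0,0],[1,20,-33.5,0,0]]'
python3 -c "
from h import *
to(.551,.25,.231,4.3)"
```

```text
clock: 4.18
position: [0.5101, 0.1677, 0.2298]
ee_rot: [0.006, 0.999, 0.034, 0.007]
contact_force: [1.2, -0.2, 0.7]
width: 0.0856
t 4.1833 pos [0.5101 0.1677 0.2298] yaw 3.93 tilt -0.9998 j6 0.133 F [ 1.2 -0.2  0.7] M [-0.03 -0.03 -0.09] w 0.0856
shift mm [ 46.4 -79.2  -1.6] turn -0.37
```

```bash
python3 -m inch '[[1,15.5,-26.4,0,-0.2],[1,15.5,-26.4,0,-0.2],[1,15.5,-26.4,0,0],[1,0,0,40,0],[1,0,0,40,0],[1,0,0,0,0]]'
python3 - <<'E'
from h import *
to(.551,.25,.01,4.3)
w=eyes.get_image('wrist');save(w,'w1.png')
t=eyes.get_image('top');save(t,'t1.png')
E
```

```text
clock: 4.68
position: [0.5608, 0.2664, 0.1497]
ee_rot: [0.003, 0.999, 0.043, 0.013]
contact_force: [-1.7, 0.0, -1.1]
width: 0.0854
t 4.6833 pos [0.5608 0.2664 0.1497] yaw 4.96 tilt -0.9996 j6 0.257 F [-1.7  0.  -1.1] M [-0.01  0.09 -0.02] w 0.0854
shift mm [-14.9  14.7 139.4] turn 0.66
```

View pics/w1.png

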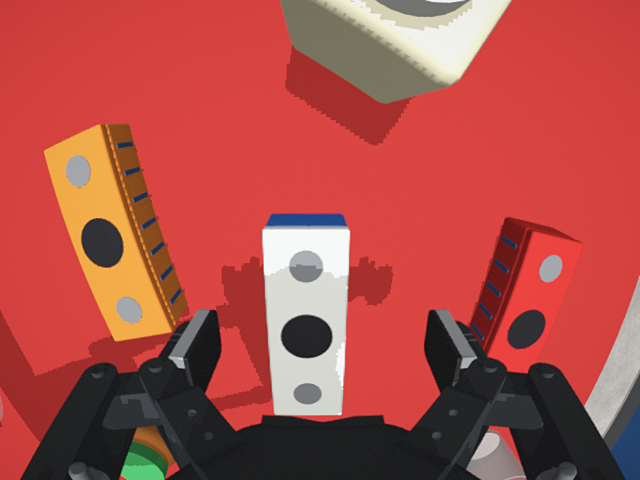

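The wrist view shows the white-lidded cassette between the jaws, its near end at about (306,222) and disc at (306,336). I project lid points to check alignment.

```bash
cat >> h.py <<'E'
def wz(w,p,R,rc,z):
    K=w['K'];dx=rc[1]-K[0][2];dy=rc[0]-K[1][2];r=np.hypot(dx,dy);th=r/K[0][0]
    v=np.array([np.sin(th)*dx/r,np.sin(th)*dy/r,np.cos(th)]);M=np.array(w['mount'])
    o=p+R@M[:3,3];d=R@(M[:3,:3]@v);return o+d*(z-o[2])/d[2]
E
python3 - <<'E'
from h import *
s,p,R=st();w=eyes.get_image('wrist')
for n,rc in dict(disc=(336,306),d1=(266,306),d2=(394,307.5),tl=(230,263),tr=(229,350),bl=(413,275),br=(414,342)).items(): print(n,wz(w,p,R,rc,.05).round(4))
for jug in mark_of(w,'jug'): print(jug)
for rc in ((103,385),(47,292),(80,450)): print('jugbase',wz(w,p,R,rc,0).round(3))
to(.552,.24,.01,4.3)
E
```

```text
disc [0.5617 0.1893 0.05  ]
d1 [0.5577 0.2481 0.05  ]
d2 [0.5669 0.1289 0.05  ]
tl [0.5259 0.2727 0.05  ]
tr [0.5863 0.2779 0.05  ]
bl [0.5392 0.1029 0.05  ]
br [0.5996 0.1057 0.05  ]
{'point': [17.4, 367.1], 'confidence': 0.67}
{'point': [436.7, 474.7], 'confidence': 0.66}
jugbase [0.611 0.371 0.   ]
jugbase [0.533 0.409 0.   ]
jugbase [0.664 0.399 0.   ]
t 4.8833 pos [0.5655 0.2668 0.1587] yaw 4.86 tilt -0.9991 j6 0.257 F [-0.5 -0.7  0.8] M [0.01 0.02 0.03] w 0.0854
shift mm [-21.8  25.1 148. ] turn 0.56
```

```bash
python3 -m inch '[[1,0,0,0,0],[1,0,0,0,0],[1,0,0,0,0]]'
python3 - <<'E'
from h import *
to(.557,.24,.01,4.3); print(st()[2].round(4), np.round(st()[0]['qd'],3))
E
python3 -m inch '[[1,-11,13,30,0.5]]'
python3 - <<'E'
from h import *
to(.557,.24,.01,4.3); print(st()[2].round(4))
E
```

```text
clock: 5.13
position: [0.5683, 0.2663, 0.1656]
ee_rot: [-0.001, 0.999, 0.041, 0.026]
contact_force: [-0.7, -0.5, 0.5]
width: 0.0856
t 5.1333 pos [0.5683 0.2663 0.1656] yaw 4.75 tilt -0.9987 j6 0.257 F [-0.7 -0.5  0.5] M [ 0.   -0.01 -0.02] w 0.0856
shift mm [-21.4  25.2 154.7] turn 0.45
[[ 9.952e-01  8.280e-02  5.120e-02]
 [ 8.270e-02 -9.966e-01  3.700e-03]
 [ 5.140e-02  6.000e-04 -9.987e-01]] [-0.008 -0.024 -0.022 -0.002  0.009 -0.   ]
clock: 5.22
position: [0.5669, 0.2558, 0.1425]
ee_rot: [-0.004, 0.999, 0.037, 0.035]
contact_force: [1.9, 0.9, 0.4]
width: 0.0853
t 5.2167 pos [0.5669 0.2558 0.1425] yaw 4.27 tilt -0.9976 j6 0.25 F [1.9 0.9 0.4] M [ 0.01 -0.05  0.02] w 0.0853
shift mm [-20.2  15.7 131.3] turn -0.03
[[ 0.9948  0.0748  0.0691]
 [ 0.0742 -0.9972  0.0107]
 [ 0.0697 -0.0055 -0.9976]]
```

```bash
python3 - <<'E'
from h import *
for i in range(4):
    to(.557,.24,.01,4.3); print(st()[2][2].round(4)); eyes.get_image('top')
E
python3 -m inch '[[1,0,0,-20,0]]';python3 - <<'E'
from h import *
for i in range(4):
    to(.557,.24,.01,4.3); print(st()[2][2].round(4)); eyes.get_image('top')
E
```

```text
t 5.2167 pos [0.5669 0.2558 0.1425] yaw 4.27 tilt -0.9976 j6 0.25 F [1.9 0.9 0.4] M [ 0.01 -0.05  0.02] w 0.0853
shift mm [-20.2  15.7 131.3] turn -0.03
[ 0.0697 -0.0055 -0.9976]
t 5.2667 pos [0.557  0.2497 0.1325] yaw 4.22 tilt -0.9989 j6 0.249 F [-5.  -3.4 -3.4] M [-0.14  0.17  0.01] w 0.0853
shift mm [ -6.5   9.3 122.4] turn -0.08
[ 0.0473  0.0029 -0.9989]
t 5.3167 pos [0.556  0.2501 0.1327] yaw 4.19 tilt -0.9991 j6 0.25 F [-1.  -0.5 -0.4] M [-0.06  0.08  0.05] w 0.0852
shift mm [ -5.1   9.9 122.6] turn -0.11
[ 0.0434  0.0027 -0.9991]
t 5.3667 pos [0.5581 0.2515 0.1343] yaw 4.2 tilt -0.9989 j6 0.25 F [ 0.  -0.3  0.2] M [ 0.03 -0.02  0.02] w 0.085
shift mm [ -7.8  11.2 124.1] turn -0.1
[ 0.0475  0.001  -0.9989]
clock: 5.5
position: [0.5577, 0.252, 0.1536]
ee_rot: [-0.0, 0.999, 0.037, 0.023]
contact_force: [-1.1, -0.4, -0.9]
width: 0.0852
t 5.5 pos [0.5577 0.252  0.1536] yaw 4.19 tilt -0.9989 j6 0.25 F [-1.1 -0.4 -0.9] M [-0.04  0.01  0.03] w 0.0852
shift mm [ -8.2  11.9 143.4] turn -0.11
[ 4.620e-02  7.000e-04 -9.989e-01]
t 5.55 pos [0.5612 0.2534 0.1602] yaw 4.2 tilt -0.9984 j6 0.25 F [ 1.4 -0.4  3. ] M [ 0.03 -0.01 -0.06] w 0.0856
shift mm [-13.8  13.4 149.6] turn -0.1
[ 0.0573 -0.0021 -0.9984]
t 5.6 pos [0.5622 0.2538 0.1599] yaw 4.21 tilt -0.9982 j6 0.25 F [0.6 1.4 0.3] M [-0.03 -0.03  0.  ] w 0.0852
shift mm [-15.2  13.8 149.3] turn -0.09
[ 0.0601 -0.0027 -0.9982]
t 5.65 pos [0.5615 0.2535 0.1586] yaw 4.21 tilt -0.9983 j6 0.25 F [-0.2  0.5 -1.1] M [0.01 0.03 0.04] w 0.0853
shift mm [-14.1  13.4 148. ] turn -0.09
[ 0.0581 -0.0021 -0.9983]
```

```bash
cat > see.py <<'E'
from h import *
import sys
a=[float(v) for v in sys.argv[1:5]]
to(*a); R=st()[2]; print('zax',R[:,2].round(4),'q',np.round(st()[0]['qpos'],3))
E
python3 -m inch '[[1,-14,0,0,0]]'|sed -n 2,3p; python3 see.py .557 .24 .01 4.3
python3 -m inch '[[1,0,0,12,0],[1,0,0,12,0]]'|sed -n 2,3p; python3 see.py .557 .24 .01 4.3
python3 -m inch '[[1,0,0,12,0],[1,0,0,12,0]]'|sed -n 2,3p; python3 see.py .557 .24 .01 4.3
```

```text
position: [0.5493, 0.2527, 0.1568]
ee_rot: [-0.002, 0.999, 0.037, 0.03]
t 5.7833 pos [0.5493 0.2527 0.1568] yaw 4.19 tilt -0.9982 j6 0.256 F [ 0.4  0.4 -0.7] M [-0.02 -0.01 -0.02] w 0.0851
shift mm [ -1.9  13.5 146.9] turn -0.11
zax [ 0.0589  0.0063 -0.9982] q [ 0.324  0.34   1.604 -0.014  1.14   0.256]
position: [0.5505, 0.2539, 0.1348]
ee_rot: [-0.003, 0.999, 0.037, 0.032]
t 5.95 pos [0.5505 0.2539 0.1348] yaw 4.23 tilt -0.998 j6 0.257 F [ 0.5 -0.3 -0.3] M [0.03 0.02 0.  ] w 0.0858
shift mm [ -2.5  14.8 124.8] turn -0.07
zax [ 0.0628  0.0084 -0.998 ] q [ 0.325  0.358  1.635 -0.014  1.086  0.257]
position: [0.5524, 0.2549, 0.1101]
ee_rot: [-0.003, 0.999, 0.037, 0.032]
t 6.1167 pos [0.5524 0.2549 0.1101] yaw 4.27 tilt -0.9979 j6 0.257 F [-0.  -0.6  0.1] M [ 0.02  0.07 -0.01] w 0.0855
shift mm [ -3.1  15.6 100.1] turn -0.03
zax [ 0.0644  0.0093 -0.9979] q [ 0.325  0.383  1.665 -0.014  1.03   0.257]
```

```bash
python3 -m inch '[[1,0,0,-40,0],[1,0,0,-40,0]]'|sed -n 2,3p; python3 see.py .557 .24 .01 4.3
python3 -m inch '[[1,0,0,0,0]]'|sed -n 2,3p; python3 see.py .557 .24 .01 4.3
python3 -m inch '[[1,0,0,0,0]]'|sed -n 2,3p; python3 see.py .557 .24 .01 4.3
```

```text
position: [0.5404, 0.2521, 0.1778]
ee_rot: [0.0, 0.999, 0.037, 0.019]
t 6.2833 pos [0.5404 0.2521 0.1778] yaw 4.29 tilt -0.9993 j6 0.256 F [1.3 1.  1.5] M [ 0.01  0.   -0.03] w 0.0853
shift mm [  9.2  12.9 168.3] turn -0.01
zax [ 3.840e-02  8.000e-04 -9.993e-01] q [ 0.327  0.323  1.574 -0.012  1.209  0.256]
position: [0.5437, 0.2535, 0.1835]
ee_rot: [-0.001, 0.999, 0.038, 0.024]
t 6.3667 pos [0.5437 0.2535 0.1835] yaw 4.31 tilt -0.9988 j6 0.256 F [ 0.8 -0.4  0.5] M [ 0.05 -0.11 -0.  ] w 0.0855
shift mm [  3.9  14.6 173.9] turn 0.01
zax [ 0.048   0.0042 -0.9988] q [ 0.327  0.319  1.565 -0.012  1.211  0.256]
position: [0.5441, 0.2539, 0.1841]
ee_rot: [-0.001, 0.999, 0.038, 0.025]
t 6.45 pos [0.5441 0.2539 0.1841] yaw 4.32 tilt -0.9988 j6 0.256 F [-0.6 -0.3 -1. ] M [-0.02  0.02 -0.01] w 0.0855
shift mm [  3.2  15.  174.5] turn 0.02
zax [ 0.0493  0.0047 -0.9988] q [ 0.328  0.318  1.564 -0.012  1.211  0.256]
```

```bash
python3 -m inch '[[1,-40,0,0,0],[1,5,0,5,0],[1,10,0,10,0],[1,14,0,12,0]]'|sed -n 2,3p; python3 see.py .557 .24 .01 4.3
python3 -m inch '[[1,0,0,-40,0],[1,0,0,-40,0],[1,0,0,5,0],[1,0,0,14,0],[1,0,0,14,0]]'|sed -n 2,3p; python3 see.py .557 .24 .01 4.3
```

```text
position: [0.5284, 0.2527, 0.1534]
ee_rot: [-0.001, 0.999, 0.038, 0.022]
t 6.7833 pos [0.5284 0.2527 0.1534] yaw 4.41 tilt -0.9991 j6 0.262 F [0.6 0.8 0.3] M [ 0.06  0.04 -0.03] w 0.0852
shift mm [ 21.3  14.9 144.4] turn 0.11
zax [ 0.0432  0.0037 -0.9991] q [ 0.334  0.324  1.638 -0.012  1.138  0.262]
position: [0.5317, 0.2532, 0.1931]
ee_rot: [0.0, 0.999, 0.038, 0.017]
t 7.2 pos [0.5317 0.2532 0.1931] yaw 4.38 tilt -0.9994 j6 0.26 F [ 0.5 -0.2 -0.5] M [-0.02 -0.01  0.01] w 0.0852
shift mm [ 17.9  14.8 183.9] turn 0.08
zax [ 3.490e-02  8.000e-04 -9.994e-01] q [ 0.333  0.303  1.563 -0.011  1.242  0.26 ]
```

```bash
python3 -m inch '[[1,0,0,-40,0],[1,0,0,-40,0],[1,0,0,-40,0],[1,0,0,20,0],[1,0,0,15,0],[1,0,0,15,0]]'|sed -n 2,3p; python3 see.py .557 .24 .01 4.3
python3 -m inch '[[1,0,0,15,0],[1,0,0,15,0],[1,0,0,15,0],[1,0,0,15,0],[1,0,0,15,0],[1,0,0,15,0]]'|sed -n 2,3p; python3 see.py .557 .24 .01 4.3
```

```text
position: [0.5292, 0.2525, 0.2547]
ee_rot: [0.002, 0.999, 0.038, 0.009]
t 7.7 pos [0.5292 0.2525 0.2547] yaw 4.36 tilt -0.9998 j6 0.258 F [-1.3 -0.1  0.8] M [-0.01 -0.06 -0.05] w 0.0857
shift mm [ 22.2  13.2 245.2] turn 0.06
zax [ 0.0192 -0.0041 -0.9998] q [ 0.333  0.273  1.452 -0.01   1.4    0.258]
position: [0.5347, 0.2527, 0.1538]
ee_rot: [0.003, 0.999, 0.038, 0.008]
t 8.2 pos [0.5347 0.2527 0.1538] yaw 4.35 tilt -0.9998 j6 0.258 F [-0.2 -0.3 -0.7] M [ 0.02 -0.03 -0.07] w 0.0855
shift mm [ 18.9  13.6 144.2] turn 0.05
zax [ 0.017  -0.0044 -0.9998] q [ 0.33   0.345  1.602 -0.01   1.179  0.258]
```

```bash
python3 -m inch '[[1,5,5,10,0],[1,5,5,14,0],[1,5,4,14,0],[1,0,0,14,0],[1,0,0,14,0],[1,0,0,10,0]]'|sed -n 2,3p; python3 see.py .554 .24 .01 4.3
python3 - <<'E'
from h import *
s,p,R=st();w=eyes.get_image('wrist');save(w,'w2.png')
t=eyes.get_image('top');save(t,'t2.png')
E
python3 see.py .554 .24 .01 4.3
```

```text
position: [0.5562, 0.2372, 0.0669]
ee_rot: [0.004, 0.999, 0.038, 0.006]
t 8.7 pos [0.5562 0.2372 0.0669] yaw 4.37 tilt -0.9999 j6 0.224 F [-0.1  0.8 -0.2] M [ 0.03 -0.01  0.07] w 0.0852
shift mm [-2.7 -3.3 56.9] turn 0.07
zax [ 0.013  -0.0066 -0.9999] q [ 0.294  0.446  1.681 -0.012  1.004  0.224]
t 8.8 pos [0.5548 0.237  0.0664] yaw 4.37 tilt -0.9999 j6 0.225 F [ 1.1 -0.5  0.4] M [-0.06 -0.02  0.01] w 0.0854
shift mm [-1.1 -3.5 56.3] turn 0.07
zax [ 0.0098 -0.0075 -0.9999] q [ 0.295  0.446  1.682 -0.012  1.006  0.225]
```

View pics/w2.png

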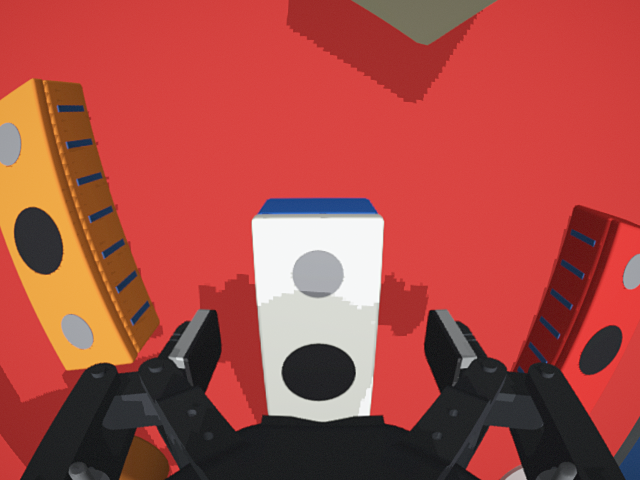

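```bash
python3 -m inch '[[1,0,-1,12,0],[1,0,-1,14,0],[1,0,-1,12,0],[1,0,0,8,0],[1,0,0,5,0],[1,0,0,3,0]]'|sed -n 2,3p; python3 see.py .554 .24 .01 4.3
python3 -m inch '[[0.2,0,0,0,0],[0.0,0,0,0,0],[-0.2,0,0,0,0],[-0.3,0,0,0,0],[-0.3,0,0,0,0],[-0.3,0,0,0,0]]' 40 |sed -n 2,9p; python3 see.py .554 .24 .01 4.3
```

```text
position: [0.5609, 0.2409, 0.014]
ee_rot: [0.003, 0.999, 0.038, 0.01]
t 9.3 pos [0.5609 0.2409 0.014 ] yaw 4.39 tilt -0.9998 j6 0.229 F [ 0.   0.4 -0. ] M [ 0.03 -0.03  0.03] w 0.0857
shift mm [-7.   0.3  3.9] turn 0.09
zax [ 0.0193 -0.0047 -0.9998] q [ 0.298  0.51   1.728 -0.013  0.887  0.229]
position: [0.5607, 0.2411, 0.0151]
ee_rot: [0.002, 0.999, 0.038, 0.01]
contact_force: [-0.0, -0.4, -4.2]
width: 0.06
t 9.8 pos [0.5607 0.2411 0.0151] yaw 4.36 tilt -0.9998 j6 0.229 F [-0.  -0.4 -4.2] M [ 0.16  0.05 -0.01] w 0.06
shift mm [-6.8  0.5  5. ] turn 0.06
zax [ 0.0192 -0.004  -0.9998] q [ 0.298  0.508  1.728 -0.012  0.889  0.229]
```

```bash
python3 -m inch '[[-0.3,2,10,0,1.1],[-0.3,2,14,0,1.1],[-0.3,2,14,0,1.1],[-0.3,2,14,0,1.1],[-0.3,2,14,0,1.1],[-0.3,2,14,0,1.1]]' |sed -n 2,9p; python3 see.py .595 .077 .014 -4.4
```

```text
position: [0.5756, 0.1556, 0.0153]
ee_rot: [0.002, 1.0, -0.023, 0.01]
contact_force: [0.4, 0.1, -2.4]
width: 0.0597
t 10.3 pos [0.5756 0.1556 0.0153] yaw -2.68 tilt -0.9998 j6 0.204 F [ 0.4  0.1 -2.4] M [0.18 0.01 0.02] w 0.0597
shift mm [23.  77.6  2.1] turn 1.72
zax [ 0.0198 -0.0042 -0.9998] q [ 0.152  0.491  1.762 -0.009  0.87   0.204]
```

```bash
python3 -m inch '[[-0.3,5,14,0,0.4],[-0.3,5,14,0,0.4],[-0.3,5,14,0,0.4],[-0.3,3,13,0,0.3],[-0.3,2,8,0,0],[-0.3,0,3,0,0]]' |sed -n 2,9p; python3 see.py .595 .077 .014 -4.4
python3 - <<'E'
from h import *
t=eyes.get_image('top');s=eyes.get_image('side')
a=cv2.resize(t['frame'][200:320,270:430],None,fx=4,fy=4,interpolation=cv2.INTER_CUBIC);save({'frame':a},'t3.png')
E
```

```text
position: [0.5915, 0.0722, 0.0154]
ee_rot: [0.004, 0.999, -0.045, 0.009]
contact_force: [-0.4, 0.1, -3.4]
width: 0.0597
t 10.8 pos [0.5915 0.0722 0.0154] yaw -5.11 tilt -0.9998 j6 0.106 F [-0.4  0.1 -3.4] M [ 0.16 -0.    0.01] w 0.0597
shift mm [ 3.  -5.1  1.4] turn -0.71
zax [ 0.0176 -0.0081 -0.9998] q [ 0.01   0.491  1.762 -0.011  0.871  0.106]
```

View pics/t3.png

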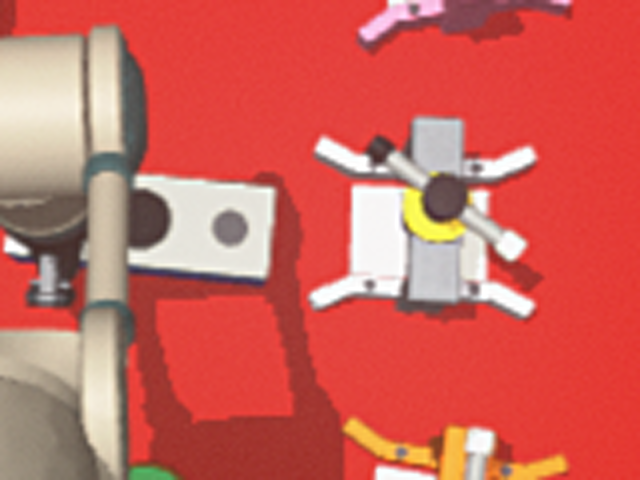

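Run:
```python
from h import *
t=eyes.get_image('top')
g=lambda x,y,z:atz(t,(200+y/4-.37,270+x/4-.37),z)
u=np.array([np.sin(np.radians(4.4)),np.cos(np.radians(4.4))]);n=np.array([u[1],-u[0]]);c=np.array([.577,-.162])
for nm,x,y,z in (('circ',231,228,.05),('c1',275,186,.05),('c2',266,276,.05),('tl',320,143,.03),('bl',317,300,.03),('tr',533,155,.03),('br',530,310,.03),('hub',445,197,.154)):
    P=g(x,y,z); print(nm,P.round(4),'s',((P[:2]-c)@u).round(4),'lat',((P[:2]-c)@n).round(4))
s,p,R=st();print('grip s',(p[:2]-c)@u,'lat',(p[:2]-c)@n)
```

```text
circ [ 0.5753 -0.035   0.05  ] s 0.1265 lat -0.0115
c1 [ 0.602  -0.0642  0.05  ] s 0.0994 lat 0.0174
c2 [ 0.5436 -0.0566  0.05  ] s 0.1025 lat -0.0414
tl [ 0.6333 -0.0955  0.03  ] s 0.0706 lat 0.0511
bl [ 0.5295 -0.0899  0.03  ] s 0.0682 lat -0.0529
tr [ 0.6217 -0.2353  0.03  ] s -0.0696 lat 0.0502
br [ 0.5196 -0.2279  0.03  ] s -0.0701 lat -0.0522
hub [ 0.5754 -0.1605  0.154 ] s 0.0014 lat -0.0017
grip s 0.23673936656071862 lat -0.004303290205228263
```

```bash
python3 -m inch '[[-0.3,1.2,5,0,-1.5],[-0.3,1.2,10,0,-1.6],[-0.3,1,8,0,-0.3],[-0.3,0,3,0,0]]' |sed -n 2,9p; python3 see.py .593 .047 .014 -1.5
python3 - <<'E'
from h import *
t=eyes.get_image('top')
a=cv2.resize(t['frame'][220:300,310:410],None,fx=8,fy=8,interpolation=cv2.INTER_CUBIC)[:600];save({'frame':a},'t4.png')
E
```

```text
position: [0.5917, 0.0512, 0.0153]
ee_rot: [0.002, 1.0, -0.012, 0.008]
contact_force: [0.5, -0.6, -3.4]
width: 0.06
t 11.2833 pos [0.5917 0.0512 0.0153] yaw -1.33 tilt -0.9999 j6 -0.001 F [ 0.5 -0.6 -3.4] M [ 0.25  0.02 -0.03] w 0.06
shift mm [1.4 4.2 1.4] turn 0.17
zax [ 0.0155 -0.0047 -0.9999] q [-2.800e-02  4.890e-01  1.765e+00 -6.000e-03  8.710e-01 -1.000e-03]
```

View pics/t4.png

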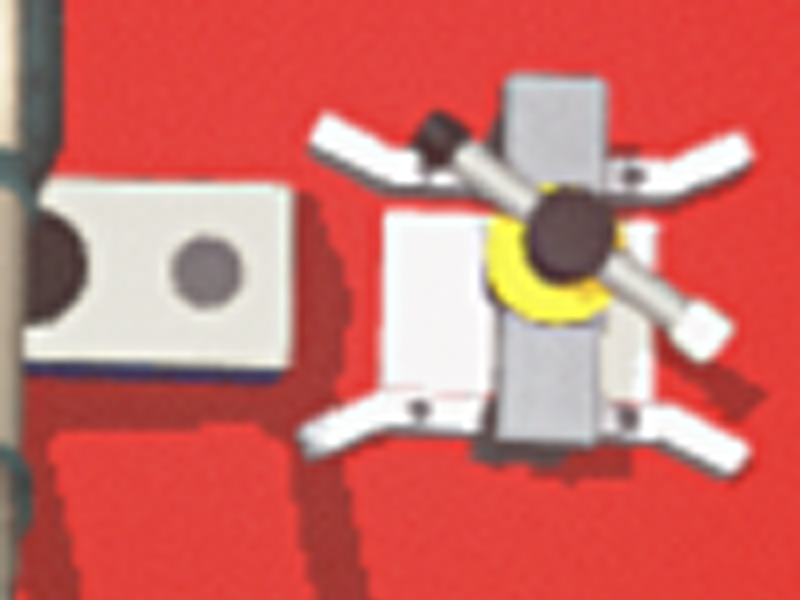

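The cassette is now nearly aligned. Its leading edge is at crop x≈290, just short of the mouth, with the lid spanning rows 186–370.

Run:
```python
from h import *
t=eyes.get_image('top')
g=lambda x,y,z:atz(t,(220+y/8-.44,310+x/8-.44),z)
u=np.array([np.sin(np.radians(4.4)),np.cos(np.radians(4.4))]);n=np.array([u[1],-u[0]]);c=np.array([.577,-.162])
for nm,x,y,z in (('circ',207,271,.05),('c1',293,186,.05),('c2',289,370,.05),('b1',55,178,.05),('b2',30,359,.05),('tl',327,115,.03),('bl',305,437,.03),('tr',744,135,.03),('br',745,460,.03)):
    P=g(x,y,z); print(nm,P.round(4),'s',((P[:2]-c)@u).round(4),'lat',((P[:2]-c)@n).round(4))
s,p,R=st();print('grip s',(p[:2]-c)@u,'lat',(p[:2]-c)@n)
```

```text
circ [ 0.5831 -0.056   0.05  ] s 0.1061 lat -0.0021
c1 [ 0.6102 -0.0847  0.05  ] s 0.0796 lat 0.0272
c2 [ 0.5503 -0.0814  0.05  ] s 0.0784 lat -0.0328
b1 [ 0.6148 -0.0077  0.05  ] s 0.1567 lat 0.0258
b2 [0.5559 0.0017 0.05  ] s 0.1616 lat -0.0336
tl [ 0.6372 -0.0978  0.03  ] s 0.0686 lat 0.0551
bl [ 0.5308 -0.0869  0.03  ] s 0.0714 lat -0.0519
tr [ 0.627  -0.2347  0.03  ] s -0.0687 lat 0.0554
br [ 0.5197 -0.2293  0.03  ] s -0.0715 lat -0.0519
grip s 0.2138738570351962 lat -0.0019639232107841417
```

```bash
python3 -m inch '[[-0.3,0.6,8,0,0.4],[-0.3,0.3,12,0,0.2],[-0.3,0,12,0,0],[-0.3,-0.6,12,0,0],[-0.3,-0.6,10,0,0]]' |sed -n 2,9p; python3 see.py .585 -.062 .014 -2
python3 - <<'E'
from h import *
c=np.array([.577,-.162]);u=np.array([.0767,.997]);n=np.array([u[1],-u[0]]);s,p,R=st();print('grip s',(p[:2]-c)@u,'lat',(p[:2]-c)@n)
t=eyes.get_image('top')
a=cv2.resize(t['frame'][220:300,310:410],None,fx=8,fy=8,interpolation=cv2.INTER_CUBIC)[:600];save({'frame':a},'t5.png')
E
```

```text
position: [0.5892, -0.004, 0.0155]
ee_rot: [0.002, 1.0, -0.016, 0.008]
contact_force: [-0.5, 1.3, -2.8]
width: 0.06
t 11.8 pos [ 0.5892 -0.004   0.0155] yaw -1.85 tilt -0.9999 j6 -0.09 F [-0.5  1.3 -2.8] M [0.13 0.04 0.01] w 0.06
shift mm [-2.3 58.1  1.7] turn 0.15
zax [ 0.0154 -0.0036 -0.9999] q [-0.124  0.484  1.776 -0.002  0.866 -0.09 ]
grip s 0.15850293503072538 lat 1.336930243958102e-05
```

View pics/t5.png

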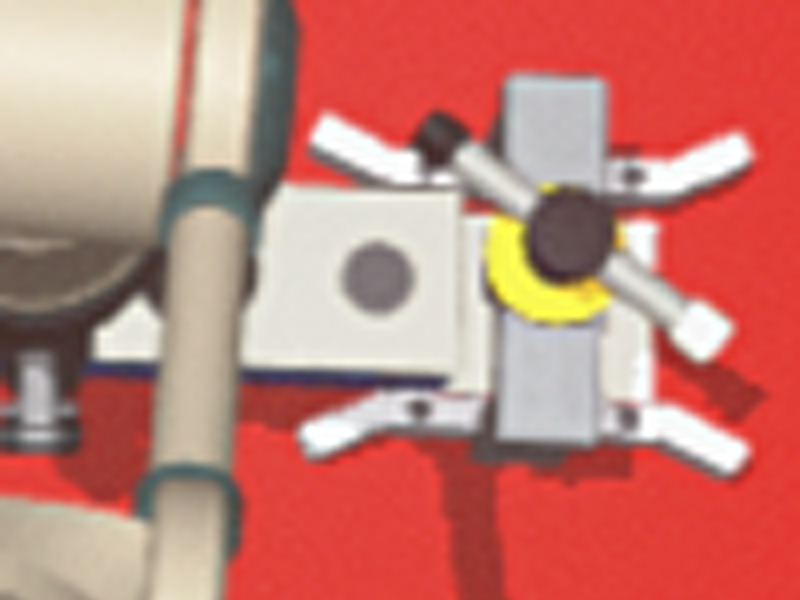

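```bash
python3 -m inch '[[-0.3,-0.6,10,0,0.2],[-0.3,-0.6,12,0,0.2],[-0.3,-0.6,12,0,0],[-0.3,-0.6,10,0,0],[-0.3,-0.4,7,0,0],[-0.3,0,3,0,0]]' |sed -n 2,9p; python3 see.py .585 -.062 .014 -2
python3 - <<'E'
from h import *
c=np.array([.577,-.162]);u=np.array([.0767,.997]);n=np.array([u[1],-u[0]]);s,p,R=st();print('grip s',(p[:2]-c)@u,'lat',(p[:2]-c)@n)
t=eyes.get_image('side');save(t,'s5.png')
E
```

```text
position: [0.5829, -0.0678, 0.0157]
ee_rot: [0.003, 1.0, -0.022, 0.007]
contact_force: [0.5, -0.2, -5.0]
width: 0.0597
t 12.35 pos [ 0.5829 -0.0678  0.0157] yaw -2.51 tilt -0.9999 j6 -0.188 F [ 0.5 -0.2 -5. ] M [ 0.23 -0.08  0.05] w 0.0597
shift mm [ 1.8 -5.9  1.7] turn -0.51
zax [ 0.0147 -0.0054 -0.9999] q [-0.233  0.481  1.781 -0.002  0.864 -0.188]
grip s 0.09438143634795328 lat -0.0013019646465961163
```

View pics/s5.png

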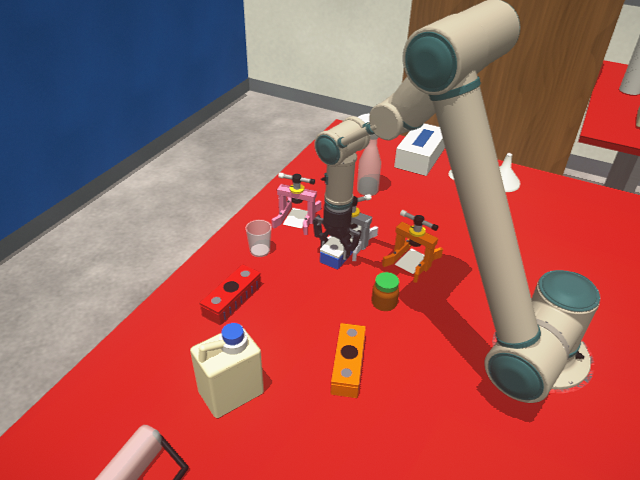

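```bash
python3 -m inch '[[0.8,0,0,0,0],[0.8,0,0,0,0],[0.8,0,0,0,0],[0.8,0.3,-10,0,-0.2],[0.8,0.3,-13,0,-0.2],[0.8,0.3,-14,0,0],[0.8,0.3,-14,0,0],[0.8,0.3,-12,0,0],[0.8,0,-6,0,0],[0.8,0,-2,0,0]]' |sed -n 2,9p; python3 see.py .589 -.008 .016 -4.4
python3 - <<'E'
from h import *
c=np.array([.577,-.162]);u=np.array([.0767,.997]);n=np.array([u[1],-u[0]]);s,p,R=st();print('grip s',(p[:2]-c)@u,'lat',(p[:2]-c)@n)
w=eyes.get_image('wrist');save(w,'w6.png')
t=eyes.get_image('side');a=cv2.resize(t['frame'][170:290,290:410],None,fx=5,fy=5,interpolation=cv2.INTER_CUBIC)[:600];save({'frame':a},'s6.png')
E
```

```text
position: [0.5905, 0.0128, 0.0185]
ee_rot: [0.002, 1.0, -0.016, 0.011]
contact_force: [-0.0, 0.7, 0.8]
width: 0.0766
t 13.2333 pos [0.5905 0.0128 0.0185] yaw -1.87 tilt -0.9997 j6 -0.059 F [-0.   0.7  0.8] M [-0.02 -0.04 -0.07] w 0.0766
shift mm [-0.9 20.9  2.6] turn 2.53
zax [ 0.0225 -0.0052 -0.9997] q [-0.094  0.479  1.776 -0.004  0.864 -0.059]
grip s 0.17535707235172718 lat 6.376096576120003e-05
```

View pics/w6.png

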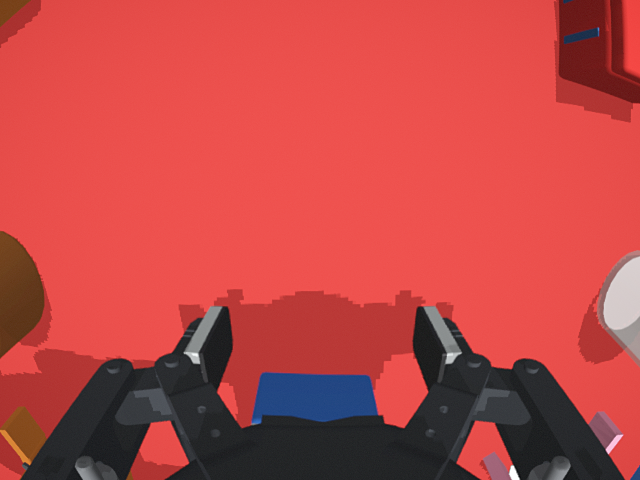

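View pics/s6.png

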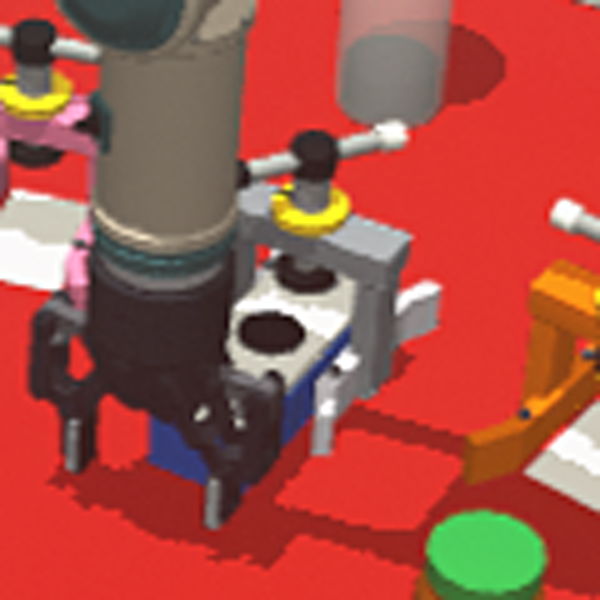

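```bash
python3 - <<'E'
from h import *
c=np.array([.577,-.162]);u=np.array([.0767,.997]);n=np.array([u[1],-u[0]])
s,p,R=st();w=eyes.get_image('wrist')
for rc in((374,262),(376,370)):
    P=wz(w,p,R,rc,0);print(P,'s',(P[:2]-c)@u,'lat',(P[:2]-c)@n)
E
python3 -m inch '[[0,0,0,0,0.8],[-0.5,0,0,0,0.8],[-1,0,0,0,0.8],[-1,0,0,0,0],[-1,0,0,0,0],[-1,0,0,0,0]]' |sed -n 2,9p; python3 see.py .589 -.008 .016 -4.4
```

```text
[ 0.55709647 -0.03400124  0.        ] s 0.12608816671951423 lat -0.029661321333739585
[ 0.6158071  -0.03806457  0.        ] s 0.12654012681358562 lat 0.02918483062247095
position: [0.5907, 0.0081, 0.0184]
ee_rot: [0.003, 0.999, -0.042, 0.011]
contact_force: [-0.2, 0.4, 0.4]
width: 0.0036
t 13.8833 pos [0.5907 0.0081 0.0184] yaw -4.81 tilt -0.9997 j6 -0.013 F [-0.2  0.4  0.4] M [ 0.04  0.03 -0.02] w 0.0036
shift mm [-0.4 16.1  2.4] turn -0.41
zax [ 0.0223 -0.0068 -0.9997] q [-0.101  0.479  1.776 -0.006  0.864 -0.013]
```

```bash
python3 -m inch '[[-1,0,10,0,0],[-1,0,12,0,0],[-1,0,12,0,0],[-1,0,10,0,0],[-1,0,8,0,0],[-1,0,5,0,0],[-1,0,3,0,0]]' |sed -n 2,9p; python3 see.py .589 -.008 .016 -4.4
cat > gs.py <<'E'
from h import *
c=np.array([.577,-.162]);u=np.array([.0767,.997]);n=np.array([u[1],-u[0]]);s,p,R=st();print('tcp s',((p[:2]-c)@u).round(4),'lat',((p[:2]-c)@n).round(4))
E
python3 gs.py
```

```text
position: [0.5847, -0.0577, 0.0185]
ee_rot: [0.002, 0.999, -0.043, 0.011]
contact_force: [-0.4, 2.3, -0.4]
width: -0.0001
t 14.4667 pos [ 0.5847 -0.0577  0.0185] yaw -4.95 tilt -0.9997 j6 -0.131 F [-0.4  2.3 -0.4] M [ 0.28 -0.06 -0.03] w -0.0001
shift mm [ -0.1 -49.9   2.3] turn -0.55
zax [ 0.022  -0.0047 -0.9997] q [-0.217  0.475  1.783  0.     0.861 -0.131]
tcp s 0.1046 lat -0.0003
```

```bash
python3 -m inch '[[-1,0,3,0,0],[-1,0,3,0,0],[-1,0,1,0,0]]' |sed -n 2,4p; python3 gs.py
python3 - <<'E'
from h import *
t=eyes.get_image('top')
a=cv2.resize(t['frame'][220:300,330:430],None,fx=8,fy=8,interpolation=cv2.INTER_CUBIC)[:600];save({'frame':a},'t7.png')
t=eyes.get_image('side');a=cv2.resize(t['frame'][170:290,290:410],None,fx=5,fy=5,interpolation=cv2.INTER_CUBIC)[:600];save({'frame':a},'s7.png')
E
python3 gs.py
```

```text
position: [0.584, -0.0659, 0.0185]
ee_rot: [0.001, 0.999, -0.044, 0.011]
contact_force: [-0.2, 1.7, -0.2]
tcp s 0.0963 lat -0.0004
tcp s 0.0963 lat -0.0004
```

View pics/t7.png

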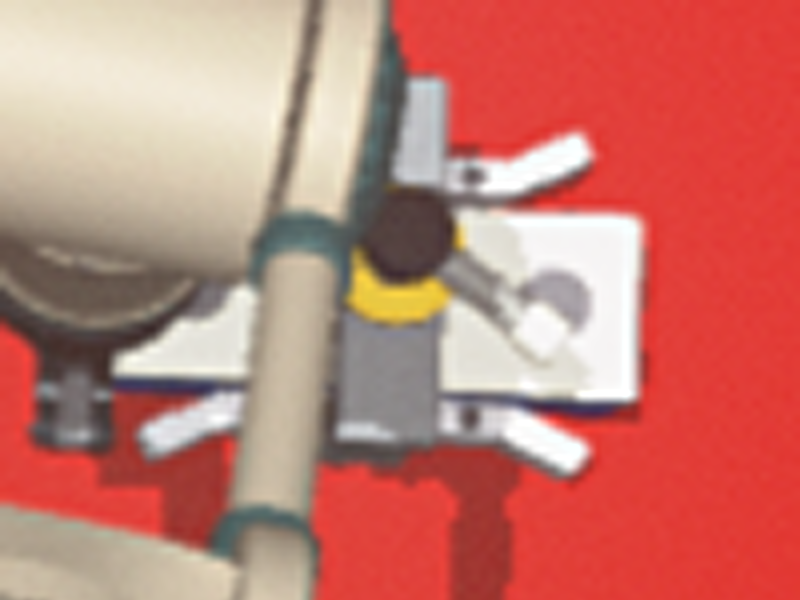

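View pics/s7.png

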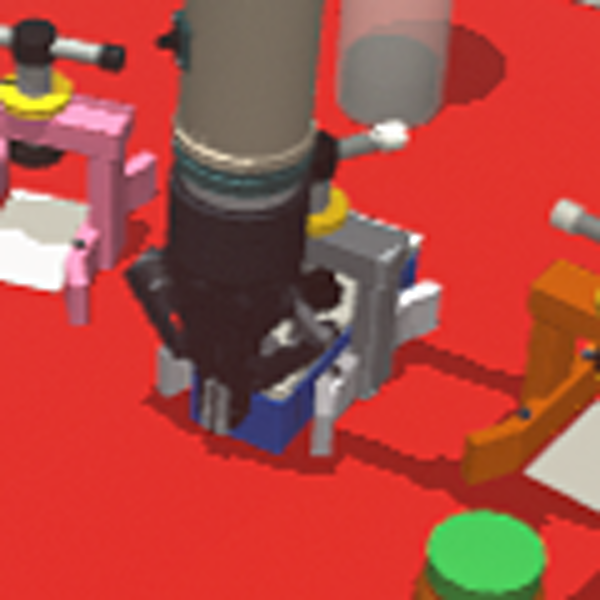

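Run:
```python
from h import *
t=eyes.get_image('top')
g=lambda x,y,z:atz(t,(220+y/8-.44,330+x/8-.44),z)
c=np.array([.577,-.162]);u=np.array([.0767,.997]);n=np.array([u[1],-u[0]])
for nm,x,y,z in (('e1',645,217,.05),('e2',640,398,.05),('tr',588,140,.03),('br',585,462,.03),('bl',150,440,.03),('circ',560,298,.05),('brR',442,400,.105),('hub',410,235,.154)):
    P=g(x,y,z); print(nm,P.round(4),'s',((P[:2]-c)@u).round(4),'lat',((P[:2]-c)@n).round(4))
```

```text
e1 [ 0.5959 -0.2495  0.05  ] s -0.0858 lat 0.0255
e2 [ 0.5372 -0.2446  0.05  ] s -0.0854 lat -0.0334
tr [ 0.6253 -0.2359  0.03  ] s -0.07 lat 0.0538
br [ 0.5191 -0.2293  0.03  ] s -0.0715 lat -0.0526
bl [ 0.5297 -0.0885  0.03  ] s 0.0697 lat -0.0528
circ [ 0.5701 -0.2207  0.05  ] s -0.0591 lat -0.0023
brR [ 0.5316 -0.174   0.105 ] s -0.0154 lat -0.0443
hub [ 0.5752 -0.1603  0.154 ] s 0.0015 lat -0.0019
```

The cassette's leading edge is at s≈-85.5 mm, so its middle lies within about 1 mm of the axis. Now I back off, rise and turn the wrist.

```bash
python3 -m inch '[[-1,0,-10,0,0],[-1,0,-14,0,0],[-1,0,-14,0,0],[-1,0,-10,-10,0],[-1,0,0,-40,0],[-1,0,0,-40,0],[-1,0,0,-40,0],[-1,0,0,-40,0],[-1,0,0,-40,0],[-1,0,0,-20,0],[-1,0,0,10,0],[-1,0,0,0,0]]' |sed -n 2,4p; python3 see.py .576 -.161 .2 134; python3 gs.py
```

```text
position: [0.5821, -0.0058, 0.2539]
ee_rot: [0.003, 0.999, -0.039, 0.012]
contact_force: [-0.8, 0.3, -0.8]
t 15.8667 pos [ 0.5821 -0.0058  0.2539] yaw -4.5 tilt -0.9997 j6 -0.048 F [-0.8  0.3 -0.8] M [0.04 0.07 0.01] w 0.0001
shift mm [  4.9 154.9  54.9] turn -138.5
zax [ 0.023  -0.0071 -0.9997] q [-0.127  0.262  1.468 -0.004  1.387 -0.048]
tcp s 0.1561 lat -0.0069
```

```bash
python3 -m inch '[[-1,0,0,0,-7],[-1,0,0,0,-7],[-1,0,0,0,-7],[-1,0,0,0,-7],[-1,0,0,0,-7],[-1,0,0,0,-7],[-1,0,0,0,-7],[-1,0,0,0,-7],[-1,0,0,0,-7],[-1,0,0,0,-7],[0,0,0,0,-7],[0,0,0,0,-7],[0,0,0,0,-7],[0,0,0,0,-7],[0,0,0,0,-7],[0,0,0,0,-7],[0,0,0,0,-7],[0,0,0,0,-7],[0,0,0,0,-6]]' |sed -n 2,4p; python3 see.py .576 -.161 .2 134; python3 gs.py
```

```text
position: [0.5651, 0.0045, 0.2345]
ee_rot: [-0.009, 0.415, 0.91, -0.007]
contact_force: [1.0, -0.2, -1.0]
t 17.45 pos [0.5651 0.0045 0.2345] yaw 130.95 tilt -0.9997 j6 -2.395 F [ 1.  -0.2 -1. ] M [-0.02 -0.04  0.01] w 0.0429
shift mm [-132.5  -99.6   35. ] turn -3.05
zax [-0.022  -0.0046 -0.9997] q [-0.111  0.271  1.504 -0.007  1.388 -2.395]
tcp s 0.1651 lat -0.0246
```

```bash
python3 -m inch '[[0.2,-6,-5,0,0],[0.2,-11,-8,0,-0.5],[0.2,-11,-8,0,-0.5],[0.2,-11,-8,0,-0.5],[0.2,-11,-8,0,-0.5],[0.2,-11,-8,0,-0.5],[0.2,-11,-8,0,0],[0.2,-11,-8,0,0],[0.2,-11,-8,0,0],[0.2,-11,-8,0,0],[0.2,-9,-7,0,0],[0.2,-4,-3,0,0],[0.2,0,0,0,0]]' |sed -n 2,4p; python3 see.py .576 -.161 .2 134; python3 gs.py
```

```text
position: [0.5749, -0.1508, 0.2261]
ee_rot: [-0.018, 0.402, 0.916, -0.01]
contact_force: [0.2, 0.7, 1.2]
t 18.5333 pos [ 0.5749 -0.1508  0.2261] yaw 132.59 tilt -0.9991 j6 -2.674 F [0.2 0.7 1.2] M [-0.    0.   -0.03] w 0.0509
shift mm [-8.9 -5.2 26. ] turn -1.41
zax [-0.041  -0.0039 -0.9991] q [-0.362  0.329  1.44  -0.018  1.409 -2.674]
tcp s 0.011 lat -0.0029
```

```bash
python3 -m inch '[[0.2,-3,-2,0,4],[0.2,-3,-2,0,4],[0.2,-2,-1,0,0]]' |sed -n 2,4p; python3 see.py .576 -.161 .2 126
python3 - <<'E'
from h import *
s,p,R=st();w=eyes.get_image('wrist');save(w,'w8.png')
print(recognise(w,'handle_white_end')[:2],mark_of(w,'handle_white_end')[:2],mark_of(w,'bridge_top')[:2])
t=eyes.get_image('side');a=cv2.resize(t['frame'][140:260,290:410],None,fx=5,fy=5,interpolation=cv2.INTER_CUBIC)[:600];save({'frame':a},'s8.png')
E
```

```text
position: [0.5759, -0.1599, 0.226]
ee_rot: [-0.018, 0.468, 0.884, -0.01]
contact_force: [0.5, 0.4, -0.1]
t 18.7833 pos [ 0.5759 -0.1599  0.226 ] yaw 124.21 tilt -0.9991 j6 -2.542 F [ 0.5  0.4 -0.1] M [-0.01 -0.06  0.01] w 0.0511
shift mm [-1.5  0.4 26. ] turn -1.79
zax [-0.0414 -0.0018 -0.9991] q [-0.377  0.335  1.432 -0.017  1.412 -2.542]
[{'bbox': [277.5, 175.1, 71.5, 162.5], 'confidence': 0.97}, {'bbox': [412.3, 0.0, 98.7, 77.8], 'confidence': 0.87}] [{'point': [67.2, 420.3], 'confidence': 0.84}, {'point': [175.2, 288.3], 'confidence': 0.6}] [{'point': [34.1, 451.7], 'confidence': 0.96}, {'point': [243.8, 315.4], 'confidence': 0.57}]
```

View pics/w8.png

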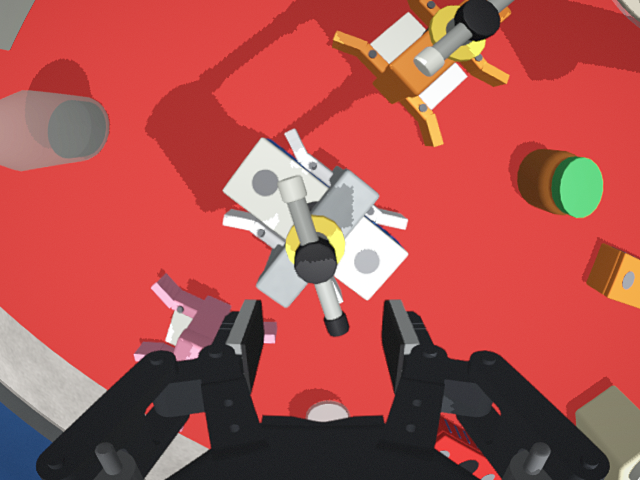

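View pics/s8.png

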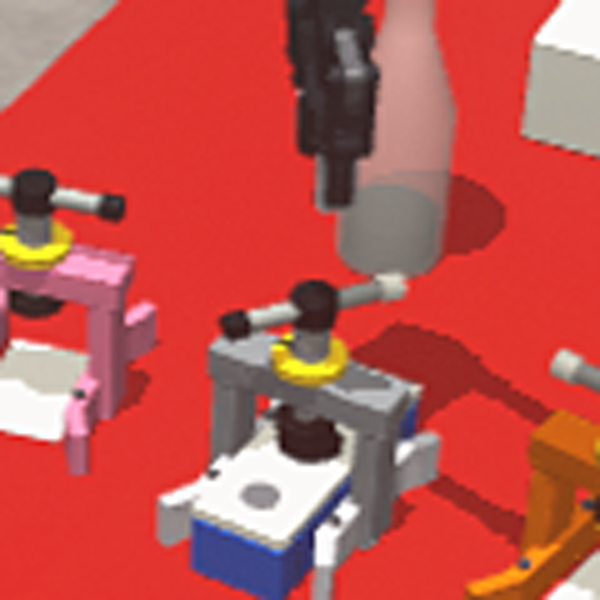

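The cassette sits square in the press under the pad. The wrist view has the hub at (315,262), the white tip at (291,186) and the black tip at (337,327). I measure the hub from it.

Run:
```python
from h import *
s,p,R=st();w=eyes.get_image('wrist')
h=wz(w,p,R,(261,315),.154);a=wz(w,p,R,(187,291),.145);b=wz(w,p,R,(327,337),.145)
print(h,a,b,(a+b)/2); d=b-a;print('bar yaw',np.degrees(np.arctan2(d[1],d[0])),np.linalg.norm(d))
to((h[0]+(a+b)[0]/2)/2,(h[1]+(a+b)[1]/2)/2,.13,124)
print(R.round(3))
```

```text
[ 0.5772614 -0.1617728  0.154    ] [ 0.54855479 -0.19892912  0.145     ] [ 0.61116257 -0.1205904   0.145     ] [ 0.57985868 -0.15975976  0.145     ]
bar yaw 51.368389386922416 0.10028304935453101
t 19.0833 pos [ 0.5759 -0.1596  0.226 ] yaw 124.35 tilt -0.9991 j6 -2.544 F [ 0.2 -0.6  0.3] M [-0.01  0.06  0.01] w 0.0513
shift mm [-4.5  4.9 95.8] turn 0.35
[[-0.564  0.825 -0.041]
 [ 0.825  0.565 -0.002]
 [ 0.022 -0.035 -0.999]]
```

```bash
python3 -m inch '[[0.2,-0.6,0.6,30,0],[0.2,-0.6,0.6,25,0],[0.2,-0.6,0.6,8,0],[0.2,-0.6,0.6,5,0]]' |sed -n 2,4p; python3 see.py .5765 -.161 .122 124
```

```text
position: [0.5789, -0.16, 0.1595]
ee_rot: [-0.014, 0.465, 0.885, -0.01]
contact_force: [-0.3, 0.2, -0.3]
t 19.4167 pos [ 0.5789 -0.16    0.1595] yaw 124.57 tilt -0.9994 j6 -2.544 F [-0.3  0.2 -0.3] M [-0.04  0.03 -0.06] w 0.0512
shift mm [-0.1 -1.5 37.6] turn 0.57
zax [-0.0335 -0.0047 -0.9994] q [-0.375  0.377  1.537 -0.018  1.257 -2.544]
```

```bash
python3 -m inch '[[0.2,0,-0.5,10,0],[0.2,0,-0.5,12,0],[0.2,0,-0.5,10,0],[0.2,0,0,4,0],[0.2,0,0,1,0]]' |sed -n 2,4p; python3 see.py .5765 -.161 .122 124
python3 - <<'E'
from h import *
s,p,R=st();w=eyes.get_image('wrist');save(w,'w9.png')
t=eyes.get_image('side');a=cv2.resize(t['frame'][140:260,290:410],None,fx=5,fy=5,interpolation=cv2.INTER_CUBIC)[:600];save({'frame':a},'s9.png')
E
```

```text
position: [0.5778, -0.161, 0.1216]
ee_rot: [-0.012, 0.464, 0.886, -0.01]
contact_force: [-0.6, -0.1, 0.8]
t 19.8333 pos [ 0.5778 -0.161   0.1216] yaw 124.66 tilt -0.9995 j6 -2.546 F [-0.6 -0.1  0.8] M [ 0.01 -0.02  0.01] w 0.051
shift mm [ 0.8 -1.1 -0.4] turn 0.66
zax [-0.031  -0.0056 -0.9995] q [-0.378  0.405  1.594 -0.018  1.17  -2.546]
```

View pics/w9.png

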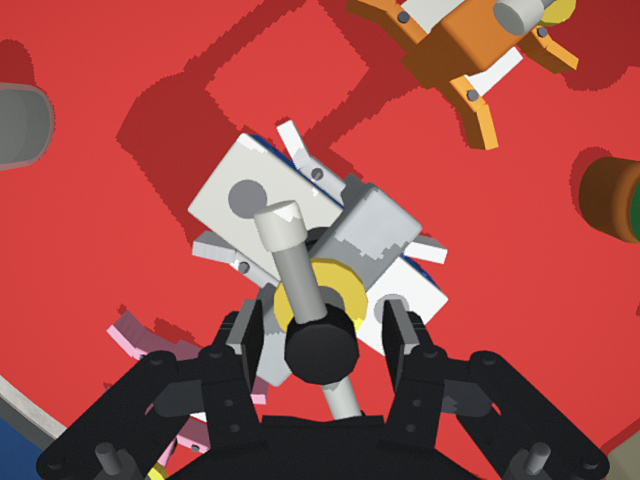

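View pics/s9.png

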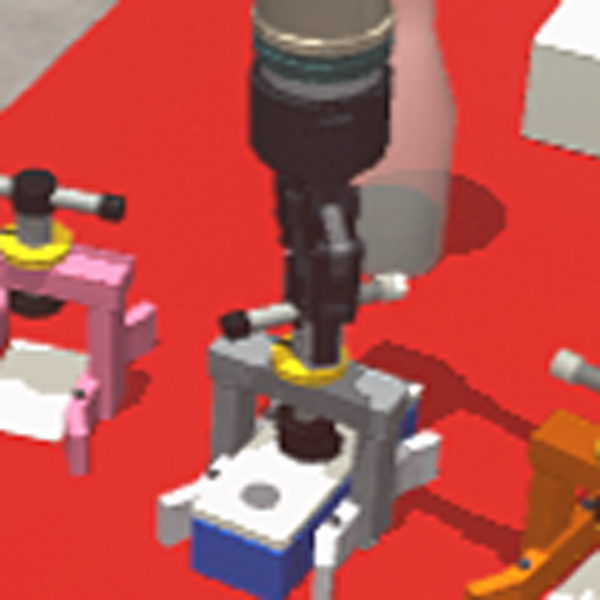

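```bash
python3 -m inch '[[0,0,0,0,0],[-0.2,0,0,0,0],[-0.5,0,0,0,0],[-0.6,0,0,0,0],[-0.6,0,0,0,0]]' 60 |sed -n 2,5p; python3 see.py .5765 -.161 .122 124
```

```text
position: [0.579, -0.1613, 0.1241]
ee_rot: [-0.011, 0.464, 0.886, -0.009]
contact_force: [-0.6, 0.4, -1.9]
width: 0.0261
t 20.35 pos [ 0.579  -0.1613  0.1241] yaw 124.67 tilt -0.9996 j6 -2.546 F [-0.6  0.4 -1.9] M [-0.11 -0.1   0.02] w 0.0261
shift mm [ 1.6 -1.8  2.2] turn 0.67
zax [-0.0276 -0.0067 -0.9996] q [-0.377  0.403  1.59  -0.018  1.172 -2.546]
```

```bash
python3 -m inch '[[-0.6,0,0,0,4],[-0.6,0,0,0,6],[-0.6,0,0,0,6],[-0.6,0,0,0,6],[-0.6,0,0,0,6]]' |sed -n 2,5p; python3 see.py .579 -.161 .124 97
python3 - <<'E'
from h import *
s,p,R=st();w=eyes.get_image('wrist');save(w,'w10.png')
E
```

```text
position: [0.579, -0.1614, 0.1241]
ee_rot: [-0.008, 0.672, 0.74, -0.012]
contact_force: [1.1, -0.0, -2.1]
width: 0.0265
t 20.7667 pos [ 0.579  -0.1614  0.1241] yaw 95.55 tilt -0.9996 j6 -2.038 F [ 1.1 -0.  -2.1] M [ 0.09 -0.04  0.05] w 0.0265
shift mm [0.4 0.  0.1] turn -1.45
zax [-0.0273 -0.0071 -0.9996] q [-0.377  0.403  1.591 -0.018  1.171 -2.038]
```

View pics/w10.png

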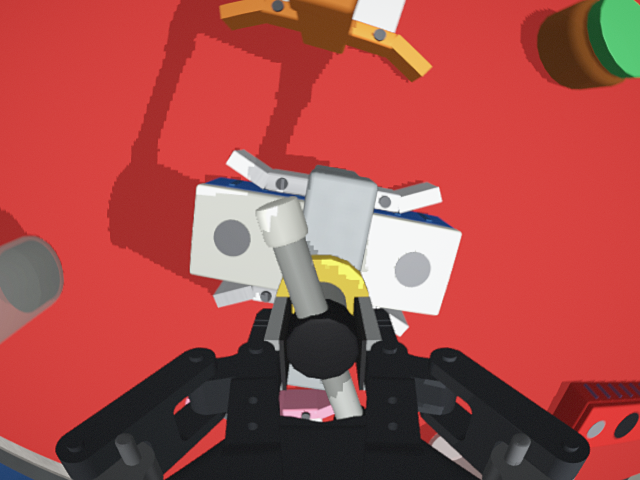

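```bash
python3 -m inch '[[-0.6,0,0,0,7],[-0.6,0,0,0,7],[-0.6,0,0,0,7],[-0.6,0,0,0,7],[-0.6,0,0,0,7],[-0.6,0,0,0,7],[-0.6,0,0,0,7],[-0.6,0,0,0,7],[-0.6,0,0,0,7],[-0.6,0,0,0,7],[-0.6,0,0,0,7],[-0.6,0,0,0,7],[-0.6,0,0,0,7]]' |sed -n 2,5p; python3 see.py .579 -.161 .124 97
```

```text
position: [0.5789, -0.1624, 0.1241]
ee_rot: [0.003, 1.0, 0.023, -0.013]
contact_force: [-1.4, -1.2, -2.3]
width: 0.026
t 21.9 pos [ 0.5789 -0.1624  0.1241] yaw 2.66 tilt -0.9996 j6 -0.419 F [-1.4 -1.2 -2.3] M [ 0.2  -0.25  0.1 ] w 0.026
shift mm [ 0.2 -1.4  0.1] turn -94.34
zax [-0.0263 -0.0067 -0.9996] q [-0.38   0.402  1.591 -0.017  1.17  -0.419]
```

```bash
cat > m.py <<'E'
from h import *
s,p,R=st();print('t',round(s['clock'],2),'yaw',np.degrees(np.arctan2(R[1,0],R[0,0])).round(2),'j6',round(s['qpos'][5],3),'M',np.round(s['moment'],2),'F',np.round(s['contact_force'],1),'pos',p.round(4),'w',round(s['width'],4))
E
python3 -m inch '[[-0.6,0,0,0,7],[-0.6,0,0,0,7],[-0.6,0,0,0,7]]' >/dev/null; python3 m.py
python3 -m inch '[[-0.6,0,0,0,7],[-0.6,0,0,0,7]]' >/dev/null; python3 m.py
python3 -m inch '[[-0.6,0,0,0,7],[-0.6,0,0,0,7]]' >/dev/null; python3 m.py
python3 -m inch '[[-0.6,0,0,0,7],[-0.6,0,0,0,7]]' >/dev/null; python3 m.py
```

```text
t 22.15 yaw -18.82 j6 -0.045 M [ 0.04 -0.21  0.09] F [-1.7  1.4 -0.1] pos [ 0.5785 -0.1625  0.1241] w 0.0262
t 22.32 yaw -33.15 j6 0.205 M [ 0.09 -0.2   0.08] F [-1.8  0.1 -1.7] pos [ 0.5782 -0.1625  0.1241] w 0.0259
t 22.48 yaw -47.47 j6 0.455 M [ 0.08 -0.2   0.09] F [-0.7  0.  -1.8] pos [ 0.5779 -0.1624  0.1242] w 0.0265
t 22.65 yaw -61.78 j6 0.705 M [ 0.12 -0.18  0.01] F [ 0.1  0.5 -0.1] pos [ 0.5776 -0.1622  0.1242] w 0.0261
```

```bash
python3 -m inch '[[-0.6,0,0,0,7],[-0.6,0,0,0,7]]' >/dev/null; python3 m.py
python3 -m inch '[[-0.6,0,0,0,7],[-0.6,0,0,0,7]]' >/dev/null; python3 m.py
python3 - <<'E'
from h import *
s,p,R=st();w=eyes.get_image('wrist');save(w,'w11.png')
E
```

```text
t 22.82 yaw -76.1 j6 0.955 M [ 0.17 -0.22  0.07] F [-0.1 -0.2 -1.9] pos [ 0.5775 -0.1619  0.1242] w 0.026
t 22.98 yaw -90.43 j6 1.204 M [ 0.1  -0.2   0.11] F [-1.2  0.6 -0.3] pos [ 0.5774 -0.1616  0.1242] w 0.0259
```

View pics/w11.png

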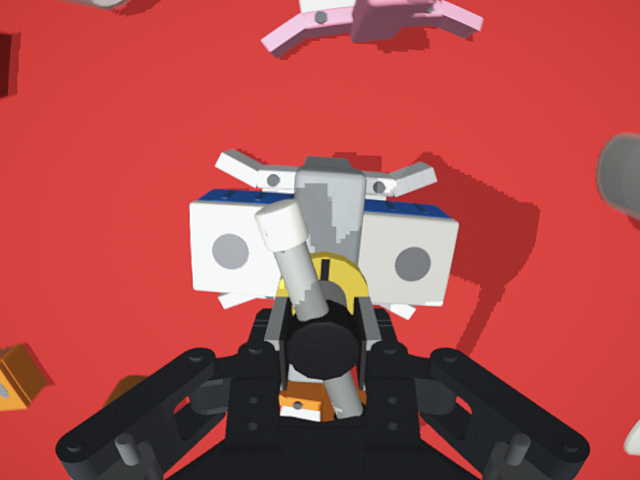

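```bash
python3 -m inch '[[-0.6,0,0,0,7],[-0.6,0,0,0,7]]' >/dev/null; python3 m.py
python3 -m inch '[[-0.6,0,0,0,7],[-0.6,0,0,0,7]]' >/dev/null; python3 m.py
python3 -m inch '[[-0.6,0,0,0,7],[-0.6,0,0,0,7]]' >/dev/null; python3 m.py
```

```text
t 23.2 yaw -104.23 j6 1.445 M [ 0.24 -0.28  0.54] F [-0.2  1.1 -0.4] pos [ 0.5774 -0.1613  0.1243] w 0.026
t 23.37 yaw -118.2 j6 1.69 M [ 0.2  -0.27  0.51] F [-0.1 -0.1 -1.9] pos [ 0.5775 -0.161   0.1243] w 0.0264
t 23.53 yaw -132.17 j6 1.934 M [ 0.18 -0.34  0.57] F [-0.4  1.1 -1.6] pos [ 0.5778 -0.1608  0.1243] w 0.0261
```

The moment jumped from 0.1 to 0.54 N m, so the screw bit between yaw -90° and -104°. I check the collar and look for slip.

Run:
```python
from h import *
s,p,R=st();w=eyes.get_image('wrist');save(w,'w12.png')
```

```text
(no output)
```

View pics/w12.png

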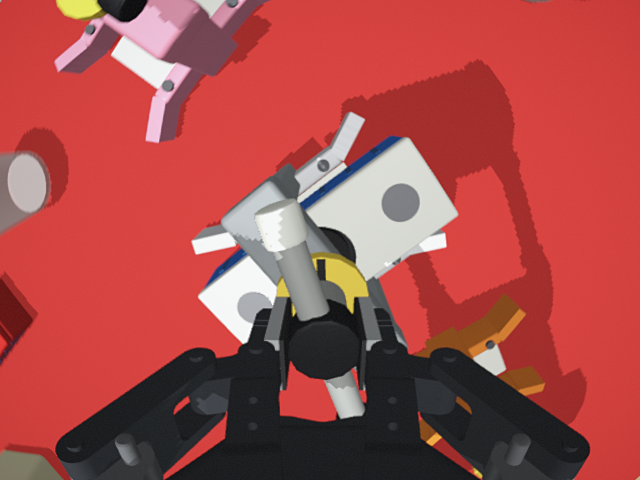

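Run:
```python
from h import *
import cv2
for n in('w11','w12'):
    f=cv2.imread(f'pics/{n}.png').astype(int)
    sub=f[252:284,305:345]; m=(sub.max(2)<60); ys,xs=np.nonzero(m); print(n,len(xs),ys.mean()+252,xs.mean()+305)
    cv2.imwrite(f'pics/{n}c.png',cv2.resize(f[230:330,270:375].astype(np.uint8),None,fx=4,fy=4,interpolation=cv2.INTER_CUBIC))
a=cv2.imread('pics/w11c.png');b=cv2.imread('pics/w12c.png');cv2.imwrite('pics/w1112.png',np.hstack([a,b])[:, :800])
s,p,R=st();w=eyes.get_image('wrist')
yaw=np.degrees(np.arctan2(R[1,0],R[0,0]))
# tool-frame azimuth of mark about hub
G=p+R@np.array([0,0,-.02])
for yw,rc in ((-90.43,(268.6,325)),(yaw,(266,321))):
    P=wz(w,p,R,rc,.113); v=R.T@(P-G); print(yw,'mark in tool',v.round(4),'az',np.degrees(np.arctan2(v[0],-v[1])))
```

```text
w11 136 269.55882352941177 324.54411764705884
w12 153 267.57516339869284 323.27450980392155
-90.43 mark in tool [ 0.0005 -0.0173  0.031 ] az 1.7023466608878128
-132.41235139769307 mark in tool [-0.0013 -0.0185  0.0309] az -3.9053717339610974
```

View pics/w1112.png

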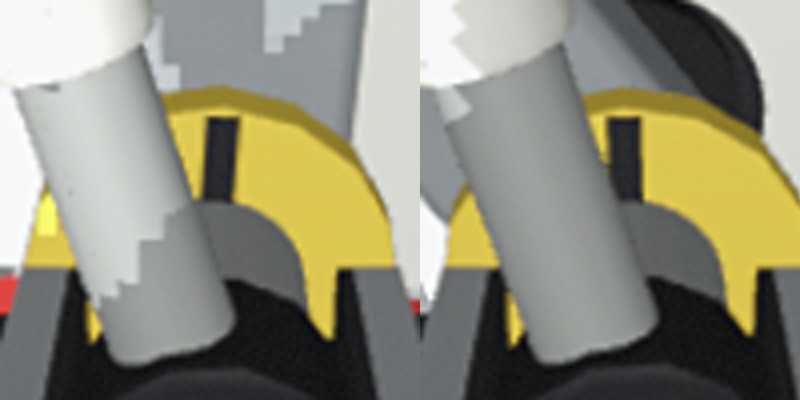

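No slip. The collar has turned about 36°, which puts the bite at yaw ≈ -96°, so about 54° remain. j6 cannot reach that, so I release, lift, turn back 180° and regrasp.

```bash
python3 -m inch '[[-0.2,0,0,0,0],[0.2,0,0,0,0],[0.2,0,0,0,0],[0.2,0,0,0,0],[0.2,0,0,-10,0],[0.2,0,0,-14,0],[0.2,0,0,-14,0],[0.2,0,0,-12,0],[0.2,0,0,-4,0],[0.2,0,0,0,0]]' >/dev/null; python3 m.py
```

```text
t 24.47 yaw -130.85 j6 1.91 M [ 0.04  0.02 -0.  ] F [ 0.4 -0.   0.7] pos [ 0.5802 -0.1614  0.1844] w 0.0512
```

```bash
python3 -m inch '[[0.2,0,0,0,-7],[0.2,0,0,0,-7],[0.2,0,0,0,-7],[0.2,0,0,0,-7],[0.2,0,0,0,-7],[0.2,0,0,0,-7],[0.2,0,0,0,-7],[0.2,0,0,0,-7],[0.2,0,0,0,-7],[0.2,0,0,0,-7],[0.2,0,0,0,-7],[0.2,0,0,0,-7],[0.2,0,0,0,-7],[0.2,0,0,0,-7],[0.2,0,0,0,-7],[0.2,0,0,0,-7],[0.2,0,0,0,-7],[0.2,0,0,0,-7],[0.2,0,0,0,-7],[0.2,0,0,0,-7]]' >/dev/null; python3 m.py
```

```text
t 26.13 yaw 12.57 j6 -0.594 M [0.02 0.01 0.02] F [ 0.7 -0.2 -1.1] pos [ 0.5749 -0.1597  0.177 ] w 0.0511
```

```bash
python3 -m inch '[[0.2,0,0,0,-7],[0.2,0,0,0,-7],[0.2,0,0,0,-7],[0.2,0,0,0,-7],[0.2,0,0,0,-7],[0.2,0,0,0,-7],[0.2,0,0,0,-7],[0.2,0,0,0,-2.6]]' >/dev/null; python3 see.py .577 -.161 .122 64.3
python3 - <<'E'
from h import *
s,p,R=st();w=eyes.get_image('wrist');save(w,'w13.png')
E
```

```text
t 26.8 pos [ 0.5723 -0.1588  0.1729] yaw 65.62 tilt -0.9991 j6 -1.52 F [0.5 1.2 0.2] M [-0.   -0.03 -0.01] w 0.0512
shift mm [ 0.7  7.2 50.7] turn 1.32
zax [-0.0419  0.0018 -0.9991] q [-0.379  0.363  1.524 -0.014  1.294 -1.52 ]
```

View pics/w13.png

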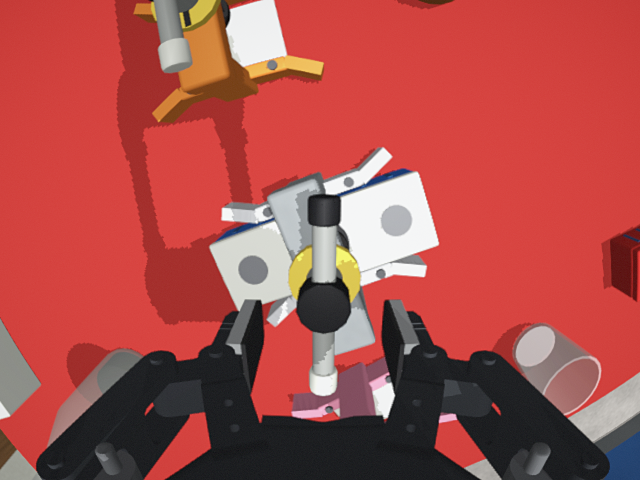

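The bar is square to the jaws, with the hub at (323,303). I descend again.

```bash
python3 -m inch '[[0.2,0,3,8,0.5],[0.2,0,3,14,0.5],[0.2,0,1,13,0],[0.2,0,0,10,0],[0.2,0,0,5,0],[0.2,0,0,1,0]]' >/dev/null; python3 see.py .577 -.161 .122 64.3
```

```text
t 27.35 pos [ 0.5766 -0.1618  0.1168] yaw 64.11 tilt -0.9991 j6 -1.494 F [0.  0.  0.4] M [ 0.02  0.   -0.02] w 0.0513
shift mm [ 0.8 -0.2 -5.2] turn -0.19
zax [-0.0427  0.0021 -0.9991] q [-0.381  0.415  1.591 -0.015  1.176 -1.494]
```

```bash
python3 -m inch '[[0.2,0,0,-4,0],[0,0,0,-2,0],[-0.2,0,0,0,0],[-0.5,0,0,0,0],[-0.6,0,0,0,0],[-0.6,0,0,0,0]]' 60 >/dev/null; python3 m.py
python3 -m inch '[[-0.6,0,0,0,4],[-0.6,0,0,0,7],[-0.6,0,0,0,7]]' >/dev/null; python3 m.py
python3 -m inch '[[-0.6,0,0,0,7],[-0.6,0,0,0,7]]' >/dev/null; python3 m.py
python3 - <<'E'
from h import *
s,p,R=st();w=eyes.get_image('wrist');save(w,'w14.png')
E
```

```text
t 27.85 yaw 64.04 j6 -1.493 M [-0.05 -0.06  0.01] F [ 1.   0.9 -3.4] pos [ 0.5772 -0.1613  0.1235] w 0.0265
t 28.1 yaw 45.67 j6 -1.171 M [ 0.25 -0.27  0.53] F [ 0.3  0.8 -2.8] pos [ 0.5774 -0.1609  0.1236] w 0.0264
t 28.27 yaw 31.32 j6 -0.92 M [ 0.26 -0.28  0.57] F [ 0.4 -0.2 -3.5] pos [ 0.5777 -0.1607  0.1236] w 0.026
```

View pics/w14.png

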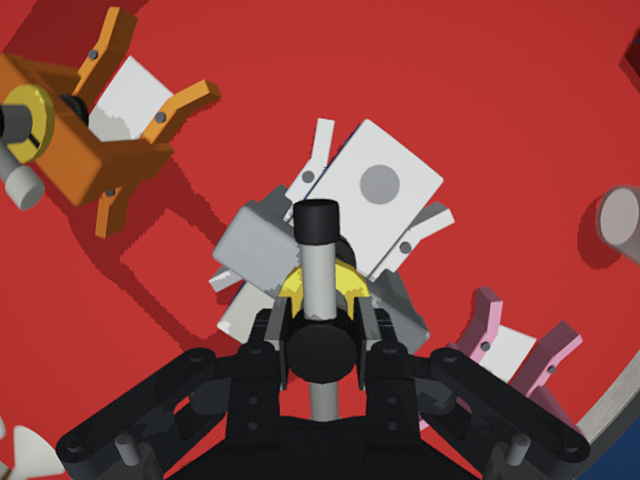

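```bash
python3 -m inch '[[-0.6,0,0,0,7],[-0.6,0,0,0,7],[-0.6,0,0,0,6],[-0.6,0,0,0,1.5]]' >/dev/null; python3 m.py
```

```text
t 28.65 yaw 9.76 j6 -0.544 M [ 0.23 -0.36  0.51] F [-1.3  0.3 -2.1] pos [ 0.5781 -0.1606  0.1235] w 0.0264
```

Now I release, lift, and move clear so the collar can be read.

```bash
python3 -m inch '[[-0.2,0,0,0,0],[0.2,0,0,0,0],[0.2,0,0,0,0],[0.2,0,0,0,0],[0.2,0,0,-10,0],[0.2,0,0,-14,0],[0.2,0,0,-14,0],[0.2,0,0,-14,0],[0.2,0,0,-14,0],[0.2,0,0,-14,0],[0.2,0,0,-14,0],[0.2,0,0,-10,0],[0.2,0,0,0,0]]' >/dev/null; python3 m.py
python3 - <<'E'
from h import *
s,p,R=st();w=eyes.get_image('wrist');save(w,'w15.png')
np.savez('w15.npz',p=p,R=R,K=w['K'],M=w['mount'])
t=eyes.get_image('side');a=cv2.resize(t['frame'][150:270,290:410],None,fx=5,fy=5,interpolation=cv2.INTER_CUBIC)[:600];save({'frame':a},'s15.png')
E
```

```text
t 29.73 yaw 10.43 j6 -0.557 M [ 0.07 -0.07 -0.05] F [0.2 0.1 0.3] pos [ 0.5836 -0.1619  0.2408] w 0.0515
```

View pics/w15.png

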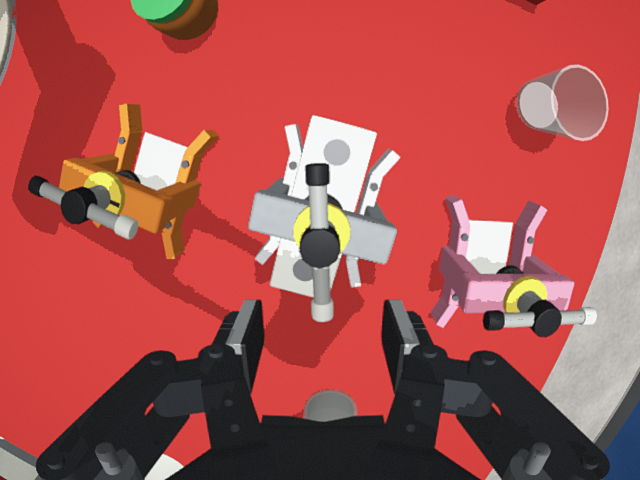

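View pics/s15.png

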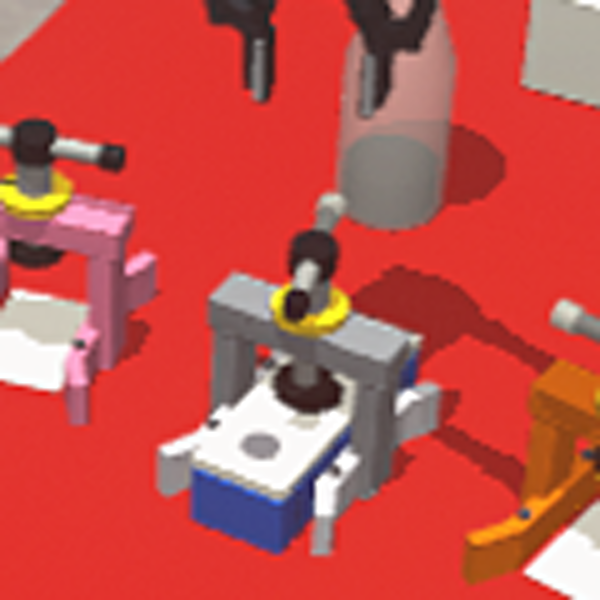

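```bash
python3 -m inch '[[0.2,0,0,-14,0],[0.2,0,-10,-14,0],[0.2,0,-16,-10,0],[0.2,0,-20,0,0],[0.2,0,-20,0,0],[0.2,0,-20,0,0],[0.2,0,-20,0,0],[0.2,0,-20,0,0],[0.2,0,-20,0,0],[0.2,0,-20,0,0],[0.2,0,-14,0,0],[0.2,0,-6,0,0],[0.2,0,0,0,0]]' >/dev/null; python3 m.py
python3 - <<'E'
from h import *
t=eyes.get_image('top');save(t,'t16.png')
print(ray(t,(240,320))[0])
a=cv2.resize(t['frame'][225:285,340:420],None,fx=10,fy=10,interpolation=cv2.INTER_CUBIC)[:600];save({'frame':a},'t16c.png')
E
```

```text
t 30.92 yaw 10.59 j6 -0.247 M [-0.01 -0.03  0.04] F [-0.  -0.1 -0.1] pos [0.54   0.0372 0.2711] w 0.0515
[ 0.38974092 -0.01388081  1.31334072]
```

View pics/t16c.png

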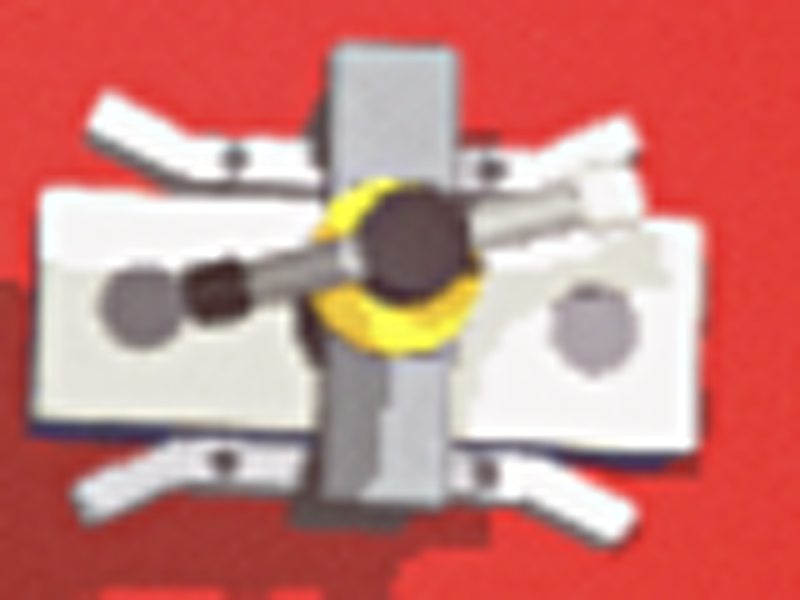

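View pics/t16.png

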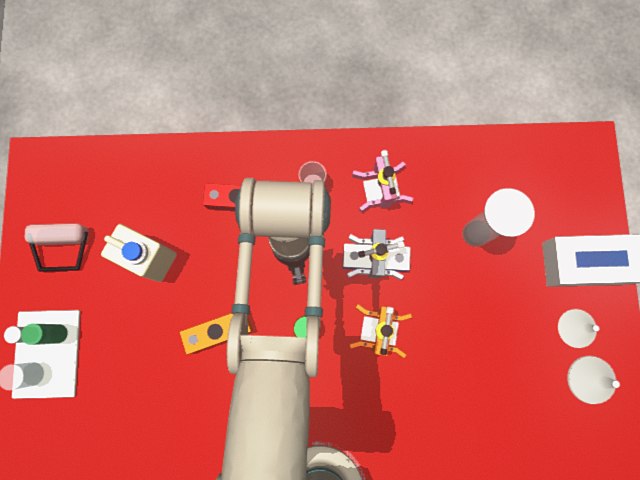

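The mark is not on the visible part of the collar, so it must be on the hidden -y side, as expected. To read it I look from the -x/-y side with the wrist camera.

```bash
python3 -m inch '[[0.2,0,0,0,-7],[0.2,0,0,0,-7],[0.2,0,0,0,-7],[0.2,0,0,0,-7],[0.2,0,0,0,-7],[0.2,0,0,0,-7],[0.2,0,0,0,-7],[0.2,0,0,0,-7],[0.2,0,0,0,-7],[0.2,0,0,0,-7],[0.2,0,0,0,-7],[0.2,0,0,0,-7],[0.2,0,0,0,-7],[0.2,0,0,0,-7]]' >/dev/null; python3 see.py .555 -.19 .25 108
```

```text
t 32.1333 pos [0.5415 0.022  0.267 ] yaw 110.88 tilt -0.9981 j6 -2.018 F [0.5 0.  0. ] M [ 0.01 -0.03  0.02] w 0.0511
shift mm [-203.2  -62.1   16.6] turn 2.88
zax [-0.0618 -0.0022 -0.9981] q [-0.083  0.243  1.465 -0.007  1.496 -2.018]
```

```bash
python3 -m inch '[[0.2,-10,-3,0,0.5],[0.2,-18,-5.5,0,0.5],[0.2,-18,-5.5,0,0.5],[0.2,-18,-5.5,0,0],[0.2,-18,-5.5,0,0],[0.2,-18,-5.5,0,0],[0.2,-18,-5.5,0,0],[0.2,-18,-5.5,0,0],[0.2,-18,-5.5,0,0],[0.2,-16,-5,0,0],[0.2,-12,-4,0,0],[0.2,-5,-2,0,0],[0.2,0,0,0,0]]' >/dev/null; python3 see.py .555 -.19 .25 108
python3 - <<'E'
from h import *
s,p,R=st();w=eyes.get_image('wrist');save(w,'w17.png')
a=cv2.resize(w['frame'][150:300,240:440],None,fx=4,fy=4,interpolation=cv2.INTER_CUBIC);save({'frame':a},'w17c.png')
E
```

```text
t 33.2167 pos [ 0.5441 -0.2023  0.2645] yaw 106.41 tilt -0.9977 j6 -2.305 F [0.5 0.3 0.1] M [-0.05 -0.06  0.03] w 0.051
shift mm [ 8.6 14.9 13.6] turn -1.59
zax [-0.0674 -0.0113 -0.9977] q [-0.451  0.302  1.388 -0.04   1.508 -2.305]
```

View pics/w17.png

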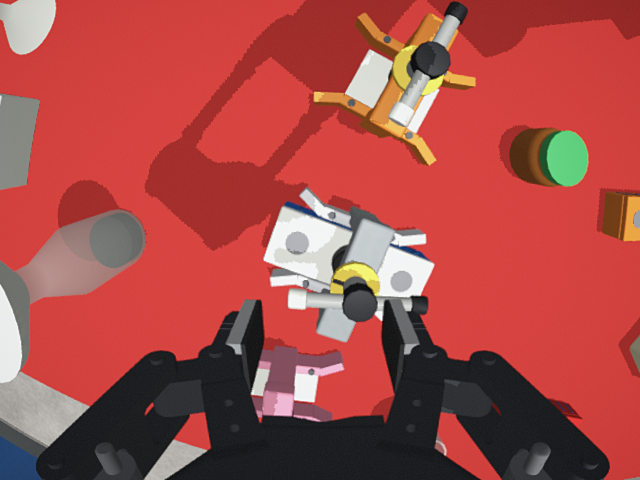

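View pics/w17c.png

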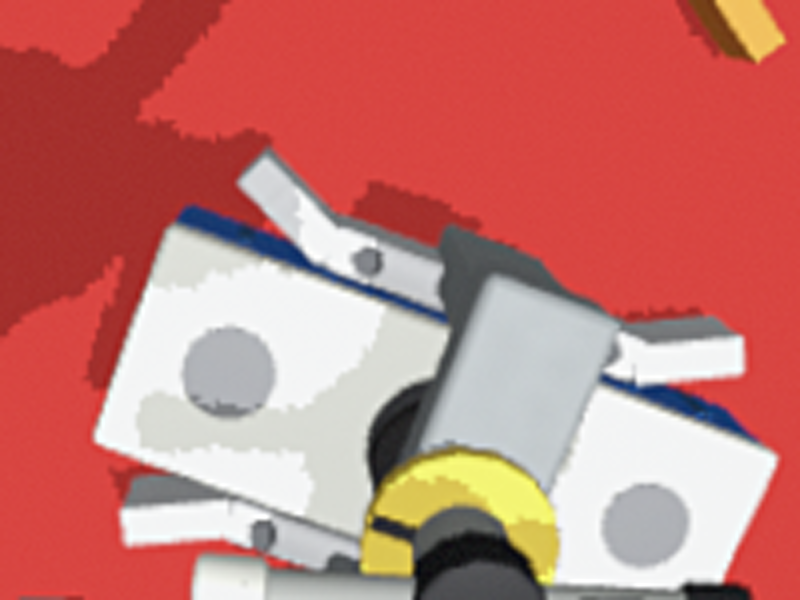

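Run:
```python
from h import *
s,p,R=st();w=eyes.get_image('wrist')
g=lambda x,y,z:wz(w,p,R,(150+y/4-.37,240+x/4-.37),z)
A=lambda v:np.degrees(np.arctan2(v[1],v[0])).round(1)
o=g(374,522,.113);i=g(412,538,.113);print('mark dir',A(o-i),np.linalg.norm(o-i))
b1=g(620,328,.105);b2=g(553,480,.105);print('bridge x dir',A(b1-b2))
l1=g(492,282,.105);l2=g(430,445,.105);print('bridge x dir L',A(l1-l2))
c1=g(97,440,.05);c2=g(172,222,.05);c3=g(775,457,.05);print('cass x',A(c2-c1),'long',A(c3-c2),np.linalg.norm(c2-c1),np.linalg.norm(c3-c2))
h=g(480,598,.154);print('hub',h)
ax=np.array([.577,-.161]);print('mark about axis',A(o[:2]-ax),A((o+i)[:2]/2-ax),o,i)
q1=g(232,372,.05);q2=g(645,525,.05);print('circles',q1,q2,'mid',(q1+q2)/2,A(q2-q1))
```

```text
mark dir -97.8 0.008980347728487388
bridge x dir 175.1
bridge x dir L 177.1
cass x 176.2 long 85.0 0.05956755084215374 0.16777228848297845
hub [ 0.57306372 -0.16228227  0.154     ]
mark about axis -88.5 -85.7 [ 0.57750372 -0.180232    0.113     ] [ 0.57872658 -0.1713353   0.113     ]
circles [ 0.57009386 -0.21729613  0.05      ] [ 0.57955865 -0.10250709  0.05      ] mid [ 0.57482626 -0.15990161  0.05      ] 85.3
```

Run:
```python
from h import *
from scipy.optimize import least_squares
s,p,R=st();w=eyes.get_image('wrist')
f=w['frame'].astype(int)
a=cv2.resize(w['frame'][250:310,315:395],None,fx=10,fy=10,interpolation=cv2.INTER_CUBIC);save({'frame':a},'w18.png')
g=lambda x,y,z:wz(w,p,R,(150+y/4-.37,240+x/4-.37),z)
A=lambda v:np.degrees(np.arctan2(v[1],v[0])).round(1)
```

```text
(no output)
```

View pics/w18.png

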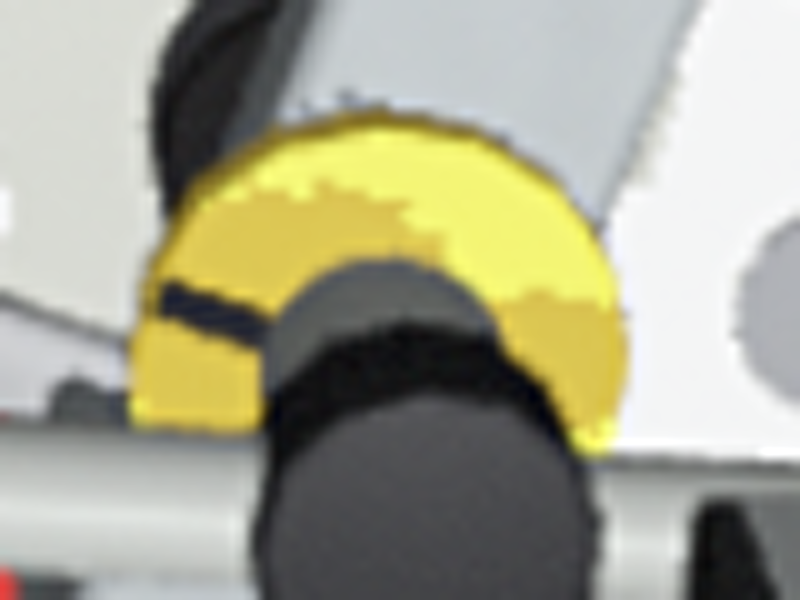

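Run:
```python
from h import *
from scipy.optimize import least_squares
s,p,R=st();w=eyes.get_image('wrist')
g=lambda x,y,z=.113:wz(w,p,R,(250+y/10-.45,315+x/10-.45),z)
A=lambda v:np.degrees(np.arctan2(v[1],v[0])).round(1)
P=np.array([g(*q)[:2] for q in((385,124),(132,380),(627,345),(190,215),(598,225),(270,145),(510,150))])
r=least_squares(lambda c:np.hypot(*(P-c[:2]).T)-c[2],[.576,-.161,.022]).x;print(r)
o=g(168,299);i=g(258,333)
print(A(o-i),A(o[:2]-r[:2]),A(i[:2]-r[:2]))
```

```text
[ 0.5778151  -0.16037629  0.02152222]
-95.5 -90.4 -86.6
```

The collar mark reads about 84–91° from its zero, and wrist tracking gave about 88–91°, so the quarter turn is done. The bystanders sit at the same pixels as at the start and the gripper is clear of everything, so I hand in.

Run:
```python
from h import *
t=eyes.get_image('top')
for n in('bottle','jug','beaker','jar'):
    for m in mark_of(t,n)[:1]: print(n,m['point'],atz(t,m['point'],0).round(3))
print(manip.get_state()['clock'],np.round(manip.get_state()['contact_force'],1)); print(manip.sign_off())
```

```text
bottle [235.5, 473.0] [ 0.63  -0.429  0.   ]
jug [253.8, 150.0] [0.602 0.441 0.   ]
beaker [185.5, 314.0] [ 0.781 -0.005  0.   ]
jar [329.8, 303.5] [0.391 0.032 0.   ]
33.6667 [0.4 0.2 0.3]
the job is handed in; nothing more can be done
None
```

The blue cassette is in the grey press with its middle under the screw, and the handle is tightened about a quarter turn past the bite. I handed the job in at 33.7 s with the gripper open and clear. No verdict was reported.

- **Cassette:** I gripped its +y end, dragged it into the channel, then pushed it home with shut fingers. The last top view put its leading end 85.5 mm from the axis, so its middle is within about 1 mm.
- **Tightening:** I gripped the hub and turned it clockwise. The torque jumped from about 0.1 to about 0.54 N m at the bite. Joint 6 could not reach the full turn, so I let go, turned back above the handle, regripped and finished.
- **Extra turn:** The two checks differ slightly. Wrist tracking gives about 88–91° past the bite, and the collar mark seen from the wrist camera gives about 84–91°, depending on how it is fitted.
- **Bystanders:** The bottle, jug, beaker and jar are where they stood, to within the 5 mm or so the detections scatter.
- **Arm tilt:** The tool drifted up to about 4° off vertical during moves. I partly corrected it, and no force I read after a move was more than a few newtons.

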